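Shake clay chips over the drip tray

TASK

Line the bonsai's drip tray for watering: lift the lid off the chip shaker by its knob and lay it flat, knob up, on the ledge. Then hold the shaker low over the tray and shake all eight clay chips out of it, spread evenly so that each of the tray's three bays gets at least two, and stand the empty shaker upright on the ledge clear of the tray. Do not spill chips or push the other things on the ledge about.

Things in the scene. Friction and masses are not known exactly. Their poses are not given: they have to be found in the camera images.
- shaker: open-topped steel box, 146 (x) x 54 (y) x 40 mm high, 3 mm walls, 250 g, with the chips in it under its lid. Origin: centre of underside, z up, +x to the pouring end. Inside, a flat floor from x = -70 to +20, then a ramp at 35 deg up to the rim at the pouring end, 48 mm wide. A wooden bar handle sticks out at the back from x = -73 to -140, 14 mm wide (y), z = 16 to 40
- shaker_grip (a point): middle of the shaker's handle, at (-106, 0, 28) mm in the shaker's frame, same axes
- shaker_lip (a point): middle of the shaker's pouring edge, at (73, 0, 40) mm in the shaker's frame, same axes
- lid: loose flat steel lid of the shaker, 150 (x) x 58 (y) x 3 mm, with a 4 mm deep rim piece below that fits loosely in the box, and a round wooden knob on top. Origin: centre of the plate's underside, z up; lying on the ledge its origin is at z = 4 mm. 100 g
- lid_knob (a point): centre of the knob's wooden grip, 22 mm above the lid's origin; the grip is a disc 22 mm across and 22 mm high, on a 12 mm neck 8 mm high
- tray: fixed shallow aluminium drip tray, 220 (x) x 128 (y) mm, walls 4 mm thick and 25 mm high, floor top at z = 4 mm; two low ribs (4 mm thick, tops at z = 14 mm) across it at x = -36 and +36 mm split it into three equal bays side by side along x, about 70 x 120 mm each. Origin: centre of the underside
- chip0: one of eight alike rounded blocky clay chips, 18 x 17 x 12 mm, 12 g; origin at its middle
- chip1: one of eight alike rounded blocky clay chips, 18 x 17 x 12 mm, 12 g; origin at its middle
- chip2: one of eight alike rounded blocky clay chips, 18 x 17 x 12 mm, 12 g; origin at its middle
- chip3: one of eight alike rounded blocky clay chips, 18 x 17 x 12 mm, 12 g; origin at its middle
- chip4: one of eight alike rounded blocky clay chips, 18 x 17 x 12 mm, 12 g; origin at its middle
- chip5: one of eight alike rounded blocky clay chips, 18 x 17 x 12 mm, 12 g; origin at its middle
- chip6: one of eight alike rounded blocky clay chips, 18 x 17 x 12 mm, 12 g; origin at its middle
- chip7: one of eight alike rounded blocky clay chips, 18 x 17 x 12 mm, 12 g; origin at its middle
- bowl: pale blue ceramic bowl with a glass marble in it, 110 mm across, 45 mm high; a bystander. Origin: centre of its underside
- flashlight: orange plastic flashlight lying down, 125 mm long, head 42 mm across, long axis its x; a bystander. Origin: centre of its underside
- case: silver aluminium sunglasses case, 62 x 155 (y) x 40 mm; a bystander. Origin: centre of its underside
Things that resemble listed ones, but are neither listed nor needed, are in the scene too. What is shaped like the lid but pink or yellow is not meant.

How it is judged (in metres and radians):
On the way, in this order (a step that is already met when the one before it is completed fails the run):
1. the lid lies flat, knob up, on the ledge, let go of, and the shaker still stands with all eight chips in it (height (world z) of each of lid, shaker below 0.01 m and angle between lid's own z axis and vertical below 0.1 rad and linear speed of lid below 0.02 m/s and contact force between the fingers and lid below 0.1 N and distance between each of chip0, chip1, chip2, chip3, chip4, chip5, chip6, chip7 and shaker below 0.085 m), for 0.1 s.
2. the shaker is held by the fingers with its pouring edge over or beside the tray (within 160 mm of its middle), and all eight chips still in it (contact force between the fingers and shaker above 1 N and height (world z) of shaker_lip above 0.05 m and horizontal distance between shaker_lip and tray below 0.16 m and distance between each of chip0, chip1, chip2, chip3, chip4, chip5, chip6, chip7 and shaker below 0.085 m), for 0.05 s.
At the end, for the whole second after the job is handed in: Eight chips at rest in the tray, at least two in each of its three bays (split at the ribs). Shaker upright and lid flat, knob up (each within 0.1 rad), both on the ledge (origins under 10 mm high), touching neither the tray nor each other, at rest (x of chip0 in the frame of tray between -0.107 and 0.107 m and y of chip0 in the frame of tray between -0.061 and 0.061 m and height (world z) of each of chip0, chip1, chip2, chip3, chip4, chip5, chip6, chip7 below 0.045 m and linear speed of each of chip0, chip1, chip2, chip3, chip4, chip5, chip6, chip7 below 0.03 m/s and x of chip1 in the frame of tray between -0.107 and 0.107 m and y of chip1 in the frame of tray between -0.061 and 0.061 m and x of chip2 in the frame of tray between -0.107 and 0.107 m and y of chip2 in the frame of tray between -0.061 and 0.061 m and x of chip3 in the frame of tray between -0.107 and 0.107 m and y of chip3 in the frame of tray between -0.061 and 0.061 m and x of chip4 in the frame of tray between -0.107 and 0.107 m and y of chip4 in the frame of tray between -0.061 and 0.061 m and x of chip5 in the frame of tray between -0.107 and 0.107 m and y of chip5 in the frame of tray between -0.061 and 0.061 m and x of chip6 in the frame of tray between -0.107 and 0.107 m and y of chip6 in the frame of tray between -0.061 and 0.061 m and x of chip7 in the frame of tray between -0.107 and 0.107 m and y of chip7 in the frame of tray between -0.061 and 0.061 m and (x of chip1 in the frame of tray below -0.036 m or x of chip2 in the frame of tray below -0.036 m or x of chip3 in the frame of tray below -0.036 m or x of chip4 in the frame of tray below -0.036 m or x of chip5 in the frame of tray below -0.036 m or x of chip6 in the frame of tray below -0.036 m or x of chip7 in the frame of tray below -0.036 m) and (x of chip0 in the frame of tray below -0.036 m or x of chip2 in the frame of tray below -0.036 m or x of chip3 in the frame of tray below -0.036 m or x of chip4 in the frame of tray below -0.036 m or x of chip5 in the frame of tray below -0.036 m or x of chip6 in the frame of tray below -0.036 m or x of chip7 in the frame of tray below -0.036 m) and (x of chip0 in the frame of tray below -0.036 m or x of chip1 in the frame of tray below -0.036 m or x of chip3 in the frame of tray below -0.036 m or x of chip4 in the frame of tray below -0.036 m or x of chip5 in the frame of tray below -0.036 m or x of chip6 in the frame of tray below -0.036 m or x of chip7 in the frame of tray below -0.036 m) and (x of chip0 in the frame of tray below -0.036 m or x of chip1 in the frame of tray below -0.036 m or x of chip2 in the frame of tray below -0.036 m or x of chip4 in the frame of tray below -0.036 m or x of chip5 in the frame of tray below -0.036 m or x of chip6 in the frame of tray below -0.036 m or x of chip7 in the frame of tray below -0.036 m) and (x of chip0 in the frame of tray below -0.036 m or x of chip1 in the frame of tray below -0.036 m or x of chip2 in the frame of tray below -0.036 m or x of chip3 in the frame of tray below -0.036 m or x of chip5 in the frame of tray below -0.036 m or x of chip6 in the frame of tray below -0.036 m or x of chip7 in the frame of tray below -0.036 m) and (x of chip0 in the frame of tray below -0.036 m or x of chip1 in the frame of tray below -0.036 m or x of chip2 in the frame of tray below -0.036 m or x of chip3 in the frame of tray below -0.036 m or x of chip4 in the frame of tray below -0.036 m or x of chip6 in the frame of tray below -0.036 m or x of chip7 in the frame of tray below -0.036 m) and (x of chip0 in the frame of tray below -0.036 m or x of chip1 in the frame of tray below -0.036 m or x of chip2 in the frame of tray below -0.036 m or x of chip3 in the frame of tray below -0.036 m or x of chip4 in the frame of tray below -0.036 m or x of chip5 in the frame of tray below -0.036 m or x of chip7 in the frame of tray below -0.036 m) and (x of chip0 in the frame of tray below -0.036 m or x of chip1 in the frame of tray below -0.036 m or x of chip2 in the frame of tray below -0.036 m or x of chip3 in the frame of tray below -0.036 m or x of chip4 in the frame of tray below -0.036 m or x of chip5 in the frame of tray below -0.036 m or x of chip6 in the frame of tray below -0.036 m) and (x of chip1 in the frame of tray between -0.036 and 0.036 m or x of chip2 in the frame of tray between -0.036 and 0.036 m or x of chip3 in the frame of tray between -0.036 and 0.036 m or x of chip4 in the frame of tray between -0.036 and 0.036 m or x of chip5 in the frame of tray between -0.036 and 0.036 m or x of chip6 in the frame of tray between -0.036 and 0.036 m or x of chip7 in the frame of tray between -0.036 and 0.036 m) and (x of chip0 in the frame of tray between -0.036 and 0.036 m or x of chip2 in the frame of tray between -0.036 and 0.036 m or x of chip3 in the frame of tray between -0.036 and 0.036 m or x of chip4 in the frame of tray between -0.036 and 0.036 m or x of chip5 in the frame of tray between -0.036 and 0.036 m or x of chip6 in the frame of tray between -0.036 and 0.036 m or x of chip7 in the frame of tray between -0.036 and 0.036 m) and (x of chip0 in the frame of tray between -0.036 and 0.036 m or x of chip1 in the frame of tray between -0.036 and 0.036 m or x of chip3 in the frame of tray between -0.036 and 0.036 m or x of chip4 in the frame of tray between -0.036 and 0.036 m or x of chip5 in the frame of tray between -0.036 and 0.036 m or x of chip6 in the frame of tray between -0.036 and 0.036 m or x of chip7 in the frame of tray between -0.036 and 0.036 m) and (x of chip0 in the frame of tray between -0.036 and 0.036 m or x of chip1 in the frame of tray between -0.036 and 0.036 m or x of chip2 in the frame of tray between -0.036 and 0.036 m or x of chip4 in the frame of tray between -0.036 and 0.036 m or x of chip5 in the frame of tray between -0.036 and 0.036 m or x of chip6 in the frame of tray between -0.036 and 0.036 m or x of chip7 in the frame of tray between -0.036 and 0.036 m) and (x of chip0 in the frame of tray between -0.036 and 0.036 m or x of chip1 in the frame of tray between -0.036 and 0.036 m or x of chip2 in the frame of tray between -0.036 and 0.036 m or x of chip3 in the frame of tray between -0.036 and 0.036 m or x of chip5 in the frame of tray between -0.036 and 0.036 m or x of chip6 in the frame of tray between -0.036 and 0.036 m or x of chip7 in the frame of tray between -0.036 and 0.036 m) and (x of chip0 in the frame of tray between -0.036 and 0.036 m or x of chip1 in the frame of tray between -0.036 and 0.036 m or x of chip2 in the frame of tray between -0.036 and 0.036 m or x of chip3 in the frame of tray between -0.036 and 0.036 m or x of chip4 in the frame of tray between -0.036 and 0.036 m or x of chip6 in the frame of tray between -0.036 and 0.036 m or x of chip7 in the frame of tray between -0.036 and 0.036 m) and (x of chip0 in the frame of tray between -0.036 and 0.036 m or x of chip1 in the frame of tray between -0.036 and 0.036 m or x of chip2 in the frame of tray between -0.036 and 0.036 m or x of chip3 in the frame of tray between -0.036 and 0.036 m or x of chip4 in the frame of tray between -0.036 and 0.036 m or x of chip5 in the frame of tray between -0.036 and 0.036 m or x of chip7 in the frame of tray between -0.036 and 0.036 m) and (x of chip0 in the frame of tray between -0.036 and 0.036 m or x of chip1 in the frame of tray between -0.036 and 0.036 m or x of chip2 in the frame of tray between -0.036 and 0.036 m or x of chip3 in the frame of tray between -0.036 and 0.036 m or x of chip4 in the frame of tray between -0.036 and 0.036 m or x of chip5 in the frame of tray between -0.036 and 0.036 m or x of chip6 in the frame of tray between -0.036 and 0.036 m) and (x of chip1 in the frame of tray above 0.036 m or x of chip2 in the frame of tray above 0.036 m or x of chip3 in the frame of tray above 0.036 m or x of chip4 in the frame of tray above 0.036 m or x of chip5 in the frame of tray above 0.036 m or x of chip6 in the frame of tray above 0.036 m or x of chip7 in the frame of tray above 0.036 m) and (x of chip0 in the frame of tray above 0.036 m or x of chip2 in the frame of tray above 0.036 m or x of chip3 in the frame of tray above 0.036 m or x of chip4 in the frame of tray above 0.036 m or x of chip5 in the frame of tray above 0.036 m or x of chip6 in the frame of tray above 0.036 m or x of chip7 in the frame of tray above 0.036 m) and (x of chip0 in the frame of tray above 0.036 m or x of chip1 in the frame of tray above 0.036 m or x of chip3 in the frame of tray above 0.036 m or x of chip4 in the frame of tray above 0.036 m or x of chip5 in the frame of tray above 0.036 m or x of chip6 in the frame of tray above 0.036 m or x of chip7 in the frame of tray above 0.036 m) and (x of chip0 in the frame of tray above 0.036 m or x of chip1 in the frame of tray above 0.036 m or x of chip2 in the frame of tray above 0.036 m or x of chip4 in the frame of tray above 0.036 m or x of chip5 in the frame of tray above 0.036 m or x of chip6 in the frame of tray above 0.036 m or x of chip7 in the frame of tray above 0.036 m) and (x of chip0 in the frame of tray above 0.036 m or x of chip1 in the frame of tray above 0.036 m or x of chip2 in the frame of tray above 0.036 m or x of chip3 in the frame of tray above 0.036 m or x of chip5 in the frame of tray above 0.036 m or x of chip6 in the frame of tray above 0.036 m or x of chip7 in the frame of tray above 0.036 m) and (x of chip0 in the frame of tray above 0.036 m or x of chip1 in the frame of tray above 0.036 m or x of chip2 in the frame of tray above 0.036 m or x of chip3 in the frame of tray above 0.036 m or x of chip4 in the frame of tray above 0.036 m or x of chip6 in the frame of tray above 0.036 m or x of chip7 in the frame of tray above 0.036 m) and (x of chip0 in the frame of tray above 0.036 m or x of chip1 in the frame of tray above 0.036 m or x of chip2 in the frame of tray above 0.036 m or x of chip3 in the frame of tray above 0.036 m or x of chip4 in the frame of tray above 0.036 m or x of chip5 in the frame of tray above 0.036 m or x of chip7 in the frame of tray above 0.036 m) and (x of chip0 in the frame of tray above 0.036 m or x of chip1 in the frame of tray above 0.036 m or x of chip2 in the frame of tray above 0.036 m or x of chip3 in the frame of tray above 0.036 m or x of chip4 in the frame of tray above 0.036 m or x of chip5 in the frame of tray above 0.036 m or x of chip6 in the frame of tray above 0.036 m) and height (world z) of each of lid, shaker below 0.01 m and angle between each of lid, shaker's own z axis and vertical below 0.1 rad and linear speed of each of lid, shaker below 0.02 m/s and contact force between each of shaker, lid and tray below 0.1 N and contact force between shaker and lid below 0.1 N).
It fails at once if the bowl is pushed more than 30 mm (distance of bowl from where it was at the start of the episode above 0.03 m).
It fails at once if the flashlight is pushed more than 30 mm (distance of flashlight from where it was at the start of the episode above 0.03 m).
It fails at once if the case is pushed more than 30 mm (distance of case from where it was at the start of the episode above 0.03 m).
It fails at once if the shaker is tipped more than 0.8 rad with its pouring edge more than 200 mm above the ledge (angle between shaker's own z axis and vertical above 0.8 rad and height (world z) of shaker_lip above 0.2 m).
It also fails if it takes over 67 s, if anything falls off the work surface, if the arm or the gripper's body presses on something with over 40 N, if the wrist force passes 120 N, or if a joint passes its speed limit or range.

ROBOT

A 6-joint arm with a two-finger parallel gripper is mounted at the origin on the work surface. World frame = base frame: x ahead of the robot, y to its left, z up, the work surface at z = 0. Lengths are in m, angles in degrees, forces in N, time in s.
With the tool pointing down it reaches from about 0.4 to 0.825 m from the base axis. Payload 7 kg.
Tool frame: the origin (TCP) lies midway between the tips of the shut fingers; the grasp point (between the pads) lies 19 mm behind it; z points along the fingers, y is the line along which they close (so a half turn about z gives the same grasp; the last joint's range is limited). The gripper opens to 88 mm and grips with 3 to 60 N. Pads are 19 mm wide; open, the fingers measure 130 mm over their backs; the gripper's body (78 mm by 193 mm) begins 47 mm behind the grasp point.
Start: joints at [91.335, 20.546, 0.682, 0, -70.136, -16.507], TCP at [0.177, 0.651, 0.227] pointing down, gripper open.
Joint ranges: [-176.03, 176.03], [-82.01, 121.73], [-58.28, 71.71], [-173.87, 95.51], [-174.79, -0.11], [-173.66, 173.66]. Speed limits (degrees/s): [136.94, 136.94, 172.46, 180, 180, 180].

INTERFACE

Orientations are given as [roll, pitch, yaw] about the fixed x, y, z axes, in that order (R = Rz(yaw) Ry(pitch) Rx(roll)).
In Python, from plant import get_state, optics, order gives the robot as it stands. The module is installed in compiled form; this text tells all that it offers.
- The arm moves only by the tool send_rows, never from a script. Its argument "moves" is a list of rows, each an object with "slide": the shift along the tool's x, y, z as a fraction of full scale, a list of three; "turn": the turn about the tool's z as a fraction of full scale; "gripper": the opening, from 0 (shut) to 1 (fully open). A call has exactly 5 rows; each row is the pose to reach, as a shift and turn from the pose commanded when the call began, along the tool's axes at that moment; what a row does not reach only later rows make up. Full scale, the value 1, is 150 mm for a shift and 90 degrees for a turn. A row lasts 1/12 s, in which the tool goes at most 41.7 mm and 7.16 degrees, less where a joint would pass 70% of its speed; a pose out of reach is approached as far as the arm can. A call with a number of a shift or a turn outside -1 to 1 is refused whole. A call with a gripper value outside its range is refused whole. The fingers move at their own pace and stop on an object; "newtons" is the grip in N (left out, the last holds). Time passes only in rows, so rows that repeat a pose let the fingers close, or fill a call up. It gives the time, the measured TCP pose, the force, the opening and the grip force at its end, in the units of the state.
- get_state(): the state, without advancing time (a new reading comes with each control period).
- optics.capture(name): name is "side" or "top"; returns a dict with "img" (480x640x3 uint8, red, green, blue), "intrinsics" (3x3 intrinsics, pixels), "origin" and "attitude" of the camera in the world. Camera axes: x right, y down, z forward; pixel columns grow to the right and rows downward; lengths in m; the calibration is good to about 2 mm. A picture is of the moment at which its call begins. There is no depth.
- order.close_job(): hands the job in; it is judged then, once.
Trained networks look in the newest picture that a camera, given by its name, has taken for a name from the list of things; names that differ only in an ending like _2 or _b are one class to them, and where a whole thing is asked for, a point or a joint stands for the part that bears it (a point fixed in the world has none). Each returns a list of dicts, best first, with "p" (0 to 1); they miss things now and then, are a little off and sometimes report something else, mostly with a low value. They report only what shows in the picture. A call takes as long as a camera call. They do not tell look-alikes from the thing itself.
- optics.look_for(camera, name): "location" ([x, y, z] in m, in world coordinates, good to about 4 mm: the middle of the surface that is visible of it).
The state is a dict: "time_s": time; "joints": joint angles; "qd": joint speeds; "joint_torque": joint torques, N m; "tcp_pos": TCP position; "eef_rot": TCP orientation; "contact_force": force on the tool from outside, world axes, zero at the start; "moment": the same for the moment, N m; "gripper_width": finger opening in m; "gripper_force": force on a finger pad.
Only numpy, scipy, OpenCV 4.12 (cv2) and the standard library are available. Lean on these libraries where they do the work, as an engineer would, in place of code of your own. Each camera call takes 0.05 s, during which the arm holds its last target. There are 200 camera calls.

## Working session

There is one attempt and no reset: what is moved stays moved. The work goes in short steps, Python scripts to look and compute and a tool call to move; the robot and the scene stay as the last step left them, time stands still between calls to the robot, and variables do not carry over. Pictures are saved under pics/ and viewed, at most 10 in all, crops included, and the job is handed in when it is done.

Besides the shell and the picture viewer there is one more tool, called after "Call:" as a command line: name --argument value ..., lists and objects as JSON in quotes. send_rows: Moves the arm, as the interface text tells. Shift numbers are shares of 150 mm and turn numbers shares of 90 degrees, none past 1 either way. Its arguments: {"type":"object","properties":{"moves":{"type":"array"},"newtons":{"type":"number"}},"required":["moves"]}

```bash
mkdir -p pics; cat > h.py <<'E'
import numpy as np, cv2
from plant import get_state, optics, order
def cap(n,f=None):
    c=optics.capture(n)
    if f: cv2.imwrite('pics/'+f,c['img'][:,:,::-1])
    return c
def Rm(c):
    a=np.array(c['attitude'],float)
    if a.shape==(3,3): return a
    from scipy.spatial.transform import Rotation as R
    return (R.from_euler('xyz',a,degrees=True) if a.size==3 else R.from_quat(a)).as_matrix()
def pix(c,P):
    q=Rm(c).T@(np.array(P,float)-c['origin']); u=np.array(c['intrinsics'])@q; return u[:2]/u[2]
def ray(c,u,v,z):
    d=Rm(c)@np.linalg.inv(c['intrinsics'])@[u,v,1]; o=np.array(c['origin']); return o+d*(z-o[2])/d[2]
E
python3 - <<'E'
from h import *
for n in('top','side'):
    c=cap(n,n+'0.png'); print(n,c['origin'],c['attitude'],c['intrinsics'])
    for k in('shaker','shaker_grip','lid','lid_knob','tray','bowl','flashlight','case'):
        print(k,[(np.round(d['location'],3).tolist(),round(d['p'],2)) for d in optics.look_for(n,k)][:4])
print(get_state())
E
```

```text
top [0.33401028 0.11450709 1.03633408] [-170.59324789   -1.43804873  -90.29393803] [[465.02012303   0.         308.1765299 ]
 [  0.         465.02012303 237.5783076 ]
 [  0.           0.           1.        ]]
shaker [([0.478, 0.292, 0.038], 0.66)]
shaker_grip [([0.488, 0.294, 0.041], 0.77)]
lid [([0.339, 0.197, 0.01], 0.91), ([0.439, 0.463, 0.006], 0.88), ([0.236, 0.399, 0.009], 0.82), ([0.515, 0.211, 0.041], 0.77)]
lid_knob [([0.237, 0.4, 0.007], 0.83), ([0.511, 0.21, 0.045], 0.8), ([0.338, 0.197, 0.011], 0.68), ([0.442, 0.467, 0.007], 0.61)]
tray [([0.539, -0.25, 0.003], 0.63)]
bowl [([0.752, 0.022, 0.022], 0.9)]
flashlight [([0.739, -0.225, 0.031], 0.73)]
case [([0.694, 0.221, 0.044], 0.6)]
side [-0.00852986 -0.68600488  0.86289342] [-130.07048604   -1.15600161  -31.98888218] [[478.81056318   0.         328.10862688]
 [  0.         478.81056318 239.81783894]
 [  0.           0.           1.        ]]
shaker [([0.49, 0.198, 0.019], 0.75), ([0.735, -0.233, 0.038], 0.35)]
shaker_grip [([0.49, 0.198, 0.019], 0.59)]
lid [([0.513, 0.198, 0.045], 0.94), ([0.232, 0.399, 0.01], 0.93), ([0
[... 362 characters left out ...]
032], 0.76)]
{'time_s': 0.9, 'joints': array([ 9.13353093e+01,  2.05437955e+01,  6.81545105e-01, -1.12370758e-03,
       -7.01336543e+01, -1.65051551e+01]), 'qd': array([-0.00780302,  0.09322649, -0.01929417, -0.01429293,  0.01090876,
        0.09741833]), 'joint_torque': array([ 9.64248575e-04, -5.82355714e+01,  2.93292582e+01,  7.00285971e+00,
        1.23945848e-02, -2.99715657e-05]), 'tcp_pos': array([0.17665983, 0.65145631, 0.22658353]), 'eef_rot': array([-1.79996374e+02,  2.17679534e-03, -1.51702276e+01]), 'contact_force': array([ 0.69607132,  0.40032459, -1.16185194]), 'moment': array([ 0.03813929, -0.01180834,  0.03052881]), 'gripper_force': 0.0, 'gripper_width': 0.08774253962940698}
```

View pics/top0.png

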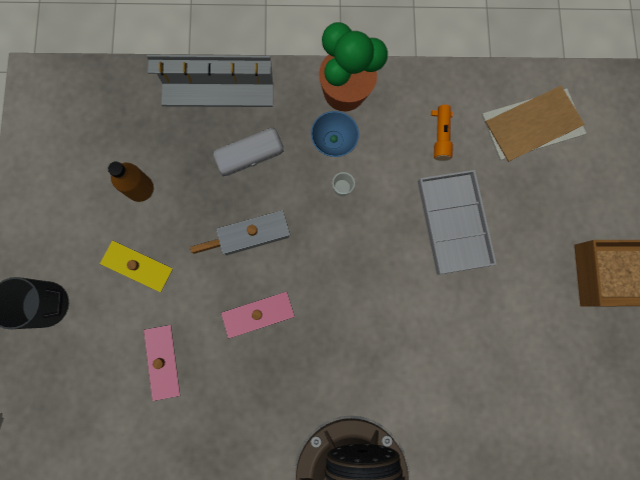

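View pics/side0.png

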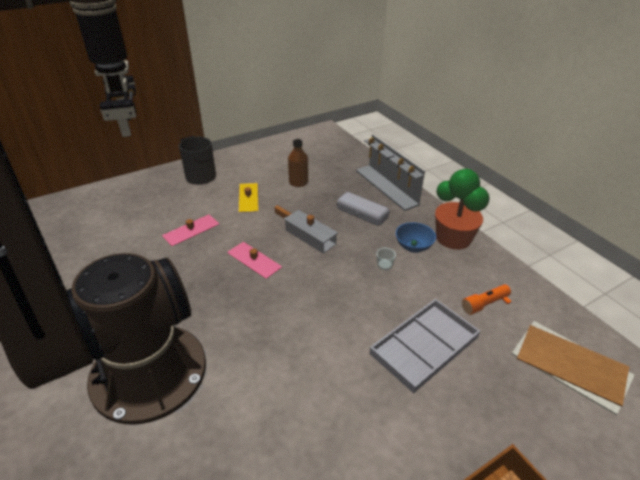

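The top view shows the shaker with the steel lid: handle at about (190–218, 246), body at (218–289, 212–253), knob at (252, 230). The tray is at (420–495, 172–273). The pink and yellow lids are decoys. The side view agrees. Next I'll take a zoomed view to get exact corners.

```bash
python3 - <<'E'
from h import *
t=cv2.imread('pics/top0.png')
a=cv2.resize(t[195:265,180:300],None,fx=6,fy=6,interpolation=cv2.INTER_CUBIC)[:420,:720]
b=cv2.resize(t[165:280,410:505],None,fx=3.6,fy=3.6,interpolation=cv2.INTER_CUBIC)
s=cv2.imread('pics/side0.png'); cc=cv2.resize(s[195:255,265:345],None,fx=5,fy=5,interpolation=cv2.INTER_CUBIC)
# wood masks
for n,im,roi in(('top',t,(180,300,195,265)),('side',s,(265,345,195,255))):
    x0,x1,y0,y1=roi; h=cv2.cvtColor(im,cv2.COLOR_BGR2HSV)[y0:y1,x0:x1]
    m=((h[...,1]>90)&(h[...,0]<25)).astype('uint8')
    k,l,st,ce=cv2.connectedComponentsWithStats(m)
    for i in range(1,k):
        if st[i][4]>8:print(n,st[i][:5]+[x0,y0,0,0,0],ce[i]+[x0,y0])
img=np.zeros((600,800,3),'uint8'); img[:300,:514]=cv2.resize(a,(514,300)); img[300:600,:400]=cc; img[186:600,440:782]=b[:414,:342]
cv2.imwrite('pics/z.png',img)
E
```

```text
top [247 225  10  11  84] [251.5952381  229.82142857]
top [190 239  30  15 226] [204.7300885  246.05309735]
side [275 205  16  12 113] [281.26548673 210.89380531]
side [307 214   7  10  51] [310.05882353 218.43137255]
```

View pics/z.png

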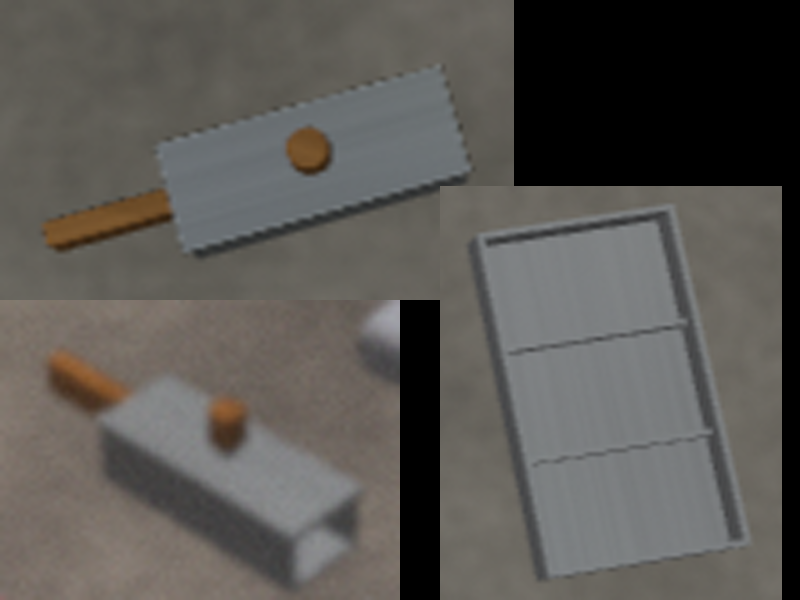

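The crop shows the lid plate corners (crop px) at about (157,143), (440,66), (470,172) and (187,249). The tray rim corners are at about (471,240), (672,207), (748,543) and (541,578).

```bash
python3 - <<'E'
from h import *
from scipy.optimize import least_squares
T=cap('top');S=cap('side')
def tri(a,b):
    return least_squares(lambda P:np.r_[pix(T,P)-a,pix(S,P)-b],[.5,.2,.04])
r=tri((251.6,229.8),(310.06,218.4));print('knob',r.x,r.cost)
r=tri((204.7,246.05),(281.27,210.9));print('handle',r.x,r.cost)
L=[ray(T,180+x/4.283,195+y/4.286,.043) for x,y in((157,143),(440,66),(470,172),(187,249))]
Q=[ray(T,410+(x-440)/3.6,165+(y-186)/3.6,.025) for x,y in((471,240),(672,207),(748,543),(541,578))]
for n,q in(('lid',L),('tray',Q)):
    q=np.array(q); print(n,q.mean(0),np.linalg.norm(np.roll(q,-1,0)-q,axis=1));
    for i in range(4): d=np.roll(q,-1,0)[i]-q[i]; print(np.degrees(np.arctan2(d[1],d[0])),q[i])
print(ray(T,204.7,246.05,.034),ray(T,251.6,229.8,.065))
E
```

```text
knob [0.51114688 0.20868817 0.06824722] 0.0020491285886567027
handle [0.47933857 0.31233524 0.03959196] 0.7247429294413795
lid [0.5116154  0.20734841 0.043     ] [0.14802294 0.0569226  0.1467895  0.05637266]
-74.3878062460357 [0.51888349 0.28656908 0.043     ]
-164.34409269182518 [0.55872014 0.1440074  0.043     ]
105.39188811651508 [0.50390938 0.12864629 0.043     ]
16.91118830185381 [0.46494857 0.27017089 0.043     ]
tray [ 0.53773074 -0.2439224   0.025     ] [0.13094502 0.21635091 0.13064305 0.21555128]
-80.36146533607514 [ 0.63344401 -0.162669    0.025     ]
-171.13884787447148 [ 0.65536838 -0.29176556  0.025     ]
99.28953356094134 [ 0.44159972 -0.32509236  0.025     ]
8.939186767478482 [ 0.42051085 -0.19616267  0.025     ]
[0.48160036 0.31286569 0.034     ] [0.5116641  0.20903705 0.065     ]
```

```bash
cat >> h.py <<'E'
def plan(tgts,pose=None):
    """tgts: (x,y,z,yaw); prints slide/turn per call from the previous target"""
    if pose is None:
        s=get_state(); pose=(*s['tcp_pos'],s['eef_rot'][2])
    for t in tgts:
        y=np.radians(pose[3]); d=np.array(t[:3])-pose[:3]
        dy=(t[3]-pose[3]+180)%360-180
        print(t,'slide',np.round(np.array([d[0]*np.cos(y)+d[1]*np.sin(y),d[0]*np.sin(y)-d[1]*np.cos(y),-d[2]])/.15,3),'turn',round(-dy/90,3),'rows',round(np.linalg.norm(d)/.0417,1),round(abs(dy)/7.16,1))
        pose=t
E
python3 - <<'E'
from h import *
plan([(.28,.51,.2,-40),(.38,.37,.17,-70),(.49,.24,.14,-74.5),(.5115,.208,.1,-74.5),(.5115,.208,.048,-74.5),(.5115,.208,.11,-74.5),(.45,.05,.11,-74.5),(.45,.05,.012,-74.5),(.45,.05,.1,-74.5)])
E
```

```text
(0.28, 0.51, 0.2, -40) slide [0.912 0.73  0.177] turn 0.276 rows 4.2 3.5
(0.38, 0.37, 0.17, -70) slide [1.111 0.286 0.2  ] turn 0.333 rows 4.2 4.2
(0.49, 0.24, 0.14, -74.5) slide [ 1.065 -0.393  0.2  ] turn 0.05 rows 4.1 0.6
(0.5115, 0.208, 0.1, -74.5) slide [ 0.244 -0.081  0.267] turn -0.0 rows 1.3 0.0
(0.5115, 0.208, 0.048, -74.5) slide [ 0.    -0.     0.347] turn -0.0 rows 1.2 0.0
(0.5115, 0.208, 0.11, -74.5) slide [ 0.    -0.    -0.413] turn -0.0 rows 1.5 0.0
(0.45, 0.05, 0.11, -74.5) slide [ 0.905  0.677 -0.   ] turn -0.0 rows 4.1 0.0
(0.45, 0.05, 0.012, -74.5) slide [ 0.    -0.     0.653] turn -0.0 rows 2.4 0.0
(0.45, 0.05, 0.1, -74.5) slide [ 0.    -0.    -0.587] turn -0.0 rows 2.1 0.0
```

Call:
send_rows --moves '[{"slide":[0.18,0.15,0.03],"turn":0.06,"gripper":1},{"slide":[0.4,0.32,0.08],"turn":0.13,"gripper":1},{"slide":[0.62,0.5,0.12],"turn":0.2,"gripper":1},{"slide":[0.8,0.64,0.16],"turn":0.26,"gripper":1},{"slide":[0.91,0.73,0.18],"turn":0.28,"gripper":1}]'

```text
time_s: 1.42
tcp_pos: [0.281, 0.5068, 0.199]
eef_rot: [179.9, -0.0, -40.8]
contact_force: [-0.9, -0.1, -0.2]
gripper_width: 0.0877
gripper_force: 0.0
```

Call:
send_rows --moves '[{"slide":[0.2,0.05,0.04],"turn":0.07,"gripper":1},{"slide":[0.45,0.12,0.08],"turn":0.14,"gripper":1},{"slide":[0.7,0.18,0.13],"turn":0.21,"gripper":1},{"slide":[0.9,0.24,0.17],"turn":0.28,"gripper":1},{"slide":[1.0,0.28,0.2],"turn":0.33,"gripper":1}]'

```text
time_s: 1.83
tcp_pos: [0.3679, 0.3779, 0.1692]
eef_rot: [180.0, -0.0, -70.5]
contact_force: [0.3, -0.3, -0.5]
gripper_width: 0.088
gripper_force: 0.0
```

Call:
send_rows --moves '[{"slide":[0.2,-0.08,0.04],"turn":0.03,"gripper":1},{"slide":[0.45,-0.17,0.08],"turn":0.05,"gripper":1},{"slide":[0.7,-0.26,0.13],"turn":0.05,"gripper":1},{"slide":[0.9,-0.34,0.17],"turn":0.05,"gripper":1},{"slide":[1.0,-0.39,0.2],"turn":0.05,"gripper":1}]'

```text
time_s: 2.25
tcp_pos: [0.4742, 0.257, 0.1392]
eef_rot: [180.0, -0.0, -74.7]
contact_force: [-0.1, 0.2, -0.3]
gripper_width: 0.0878
gripper_force: 0.0
```

```bash
python3 - <<'E'
from h import *
s=get_state();print(s['time_s'],s['tcp_pos'],s['eef_rot'])
plan([(.5115,.208,.1,-74.5),(.5115,.208,.048,-74.5)])
E
```

```text
2.25 [0.4742473  0.25704006 0.13920729] [ 1.79981419e+02 -1.94161204e-02 -7.46684004e+01]
(0.5115, 0.208, 0.1, -74.5) slide [ 0.381 -0.153  0.261] turn -0.002 rows 1.8 0.0
(0.5115, 0.208, 0.048, -74.5) slide [ 0.    -0.     0.347] turn -0.0 rows 1.2 0.0
```

Call:
send_rows --moves '[{"slide":[0.12,-0.05,0.08],"turn":0,"gripper":1},{"slide":[0.28,-0.11,0.18],"turn":0,"gripper":1},{"slide":[0.38,-0.153,0.26],"turn":0,"gripper":1},{"slide":[0.381,-0.153,0.4],"turn":0,"gripper":1},{"slide":[0.381,-0.153,0.5],"turn":0,"gripper":1}]'

```text
time_s: 2.67
tcp_pos: [0.5107, 0.2097, 0.0634]
eef_rot: [180.0, 0.0, -74.7]
contact_force: [-0.7, -0.5, 0.1]
gripper_width: 0.0876
gripper_force: 0.0
```

Call:
send_rows --moves '[{"slide":[0,0,0.08],"turn":0,"gripper":1},{"slide":[0,0,0.105],"turn":0,"gripper":1},{"slide":[0,0,0.105],"turn":0,"gripper":0.3},{"slide":[0,0,0.105],"turn":0,"gripper":0},{"slide":[0,0,0.105],"turn":0,"gripper":0}]' --newtons 20

```text
time_s: 3.08
tcp_pos: [0.5108, 0.2113, 0.0498]
eef_rot: [-179.9, 0.0, -74.5]
contact_force: [-0.5, 0.3, -0.2]
gripper_width: 0.0734
gripper_force: 0.0
```

Call:
send_rows --moves '[{"slide":[0,0,0],"turn":0,"gripper":0},{"slide":[0,0,0],"turn":0,"gripper":0},{"slide":[0,0,0],"turn":0,"gripper":0},{"slide":[0,0,0],"turn":0,"gripper":0},{"slide":[0,0,0],"turn":0,"gripper":0}]'

```text
time_s: 3.5
tcp_pos: [0.5103, 0.2109, 0.049]
eef_rot: [-180.0, 0.0, -74.6]
contact_force: [-0.4, -0.1, 1.2]
gripper_width: 0.0402
gripper_force: 0.0
```

Call:
send_rows --moves '[{"slide":[0,0,0],"turn":0,"gripper":0},{"slide":[0,0,0],"turn":0,"gripper":0},{"slide":[0,0,0],"turn":0,"gripper":0},{"slide":[0,0,0],"turn":0,"gripper":0},{"slide":[0,0,0],"turn":0,"gripper":0}]'

```text
time_s: 3.92
tcp_pos: [0.5103, 0.2109, 0.0488]
eef_rot: [-180.0, 0.0, -74.6]
contact_force: [-0.2, 0.2, -0.6]
gripper_width: 0.0219
gripper_force: 20.0
```

Call:
send_rows --moves '[{"slide":[0,0,-0.01],"turn":0,"gripper":0},{"slide":[0,0,-0.04],"turn":0,"gripper":0},{"slide":[0,0,-0.08],"turn":0,"gripper":0},{"slide":[0,0,-0.14],"turn":0,"gripper":0},{"slide":[0,0,-0.22],"turn":0,"gripper":0}]'

```text
time_s: 4.33
tcp_pos: [0.51, 0.2106, 0.0823]
eef_rot: [179.9, -0.0, -74.6]
contact_force: [-0.6, -0.5, -1.1]
gripper_width: 0.0213
gripper_force: 20.0
```

Call:
send_rows --moves '[{"slide":[0,0,-0.08],"turn":0,"gripper":0},{"slide":[0,0,-0.15],"turn":0,"gripper":0},{"slide":[0,0,-0.2],"turn":0,"gripper":0},{"slide":[0,0,-0.22],"turn":0,"gripper":0},{"slide":[0,0,-0.22],"turn":0,"gripper":0}]'

```text
time_s: 4.75
tcp_pos: [0.5106, 0.2111, 0.1158]
eef_rot: [-179.9, 0.0, -74.6]
contact_force: [-0.3, 0.7, -1.6]
gripper_width: 0.0213
gripper_force: 20.0
```

```bash
python3 - <<'E'
from h import *
t=cap('top');s=cap('side')
a=t['img'][150:300,170:350];b=s['img'][150:300,230:410]
cv2.imwrite('pics/lift.png',np.hstack([cv2.resize(k,(400,333),interpolation=2) for k in(a,b)])[:,:,::-1])
s=get_state();print(s['time_s'],s['tcp_pos'],s['eef_rot'])
plan([(.45,.05,.11,-74.5),(.45,.05,.012,-74.5)])
E
```

```text
4.85 [0.51000952 0.21069675 0.11454481] [ 1.79977015e+02  1.94658861e-05 -7.45769273e+01]
(0.45, 0.05, 0.11, -74.5) slide [0.926 0.671 0.03 ] turn -0.001 rows 4.1 0.0
(0.45, 0.05, 0.012, -74.5) slide [ 0.    -0.     0.653] turn -0.0 rows 2.4 0.0
```

View pics/lift.png

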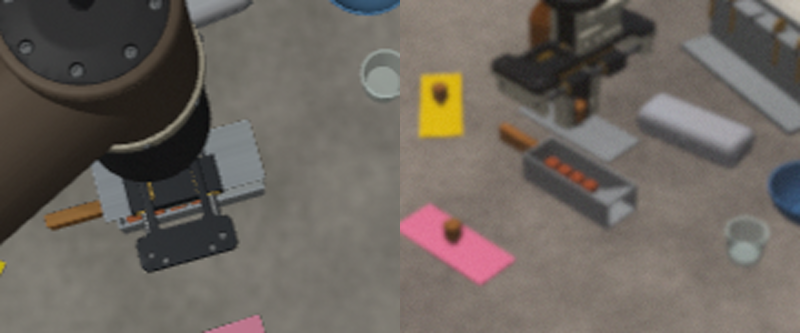

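The lid is lifted level (side crop (570,130)). The shaker still stands at (580,180) with its chips in it. Next I carry the lid to (0.45, 0.05).

Call:
send_rows --moves '[{"slide":[0.12,0.09,0],"turn":0,"gripper":0},{"slide":[0.35,0.25,0.01],"turn":0,"gripper":0},{"slide":[0.58,0.42,0.02],"turn":0,"gripper":0},{"slide":[0.8,0.58,0.03],"turn":0,"gripper":0},{"slide":[0.926,0.671,0.03],"turn":0,"gripper":0}]'

```text
time_s: 5.27
tcp_pos: [0.447, 0.0469, 0.109]
eef_rot: [179.8, -0.0, -74.6]
contact_force: [-0.6, -0.6, -1.0]
gripper_width: 0.0213
gripper_force: 20.0
```

Call:
send_rows --moves '[{"slide":[0,0,0.1],"turn":0,"gripper":0},{"slide":[0,0,0.25],"turn":0,"gripper":0},{"slide":[0,0,0.4],"turn":0,"gripper":0},{"slide":[0,0,0.5],"turn":0,"gripper":0},{"slide":[0,0,0.56],"turn":0,"gripper":0}]'

```text
time_s: 5.68
tcp_pos: [0.4488, 0.0493, 0.0242]
eef_rot: [179.8, -0.0, -74.6]
contact_force: [-0.4, 0.3, -0.2]
gripper_width: 0.0216
gripper_force: 20.0
```

```bash
python3 - <<'E'
from h import *
import time
cap('top');s=get_state();print(s['time_s'],s['tcp_pos'],s['contact_force'])
plan([(.45,.05,.013,-74.5)])
E
```

```text
5.7333 [0.44845273 0.04918834 0.0234401 ] [-0.90775385  0.48796771 -2.51698383]
(0.45, 0.05, 0.013, -74.5) slide [-0.002 -0.011  0.07 ] turn -0.001 rows 0.3 0.0
```

Call:
send_rows --moves '[{"slide":[0,0,0.03],"turn":0,"gripper":0},{"slide":[0,0,0.055],"turn":0,"gripper":0},{"slide":[0,0,0.07],"turn":0,"gripper":0},{"slide":[0,0,0.073],"turn":0,"gripper":0},{"slide":[0,0,0.073],"turn":0,"gripper":0.7}]'

```text
time_s: 6.15
tcp_pos: [0.4505, 0.0504, 0.0157]
eef_rot: [-180.0, 0.0, -74.6]
contact_force: [-0.3, 0.3, 1.1]
gripper_width: 0.0244
gripper_force: 0.0
```

Call:
send_rows --moves '[{"slide":[0,0,0],"turn":0,"gripper":0.7},{"slide":[0,0,0],"turn":0,"gripper":0.7},{"slide":[0,0,0],"turn":0,"gripper":0.7},{"slide":[0,0,-0.02],"turn":0,"gripper":0.7},{"slide":[0,0,-0.1],"turn":0,"gripper":0.7}]'

```text
time_s: 6.57
tcp_pos: [0.4492, 0.0496, 0.0295]
eef_rot: [179.8, -0.0, -74.6]
contact_force: [-0.6, 0.6, -0.8]
gripper_width: 0.0563
gripper_force: 0.0
```

```bash
python3 - <<'E'
from h import *
plan([(.45,.05,.10,-74.5),(.48,.20,.12,-74.5),(.48,.305,.10,-74.5)])
E
```

```text
(0.45, 0.05, 0.1, -74.5) slide [-0.001 -0.006 -0.47 ] turn -0.001 rows 1.7 0.0
(0.48, 0.2, 0.12, -74.5) slide [-0.91  -0.46  -0.133] turn -0.0 rows 3.7 0.0
(0.48, 0.305, 0.1, -74.5) slide [-0.675 -0.187  0.133] turn -0.0 rows 2.6 0.0
```

Call:
send_rows --moves '[{"slide":[0,0,-0.15],"turn":0,"gripper":0.6},{"slide":[0,0,-0.38],"turn":0,"gripper":0.6},{"slide":[0,0,-0.5],"turn":0,"gripper":0.6},{"slide":[-0.2,-0.1,-0.55],"turn":0,"gripper":0.6},{"slide":[-0.4,-0.2,-0.6],"turn":0,"gripper":0.6}]'

```text
time_s: 6.98
tcp_pos: [0.4635, 0.1161, 0.1224]
eef_rot: [-179.8, 0.1, -74.7]
contact_force: [0.4, 0.7, 0.6]
gripper_width: 0.053
gripper_force: 0.0
```

```bash
python3 - <<'E'
from h import *
T=cap('top','t5.png');S=cap('side')
for n in('top','side'):
    for k in('shaker_grip','lid_knob','lid'): print(n,k,[(np.round(d['location'],3).tolist(),round(d['p'],2)) for d in optics.look_for(n,k)][:4])
for n,c,roi in(('top',T,(180,300,195,265)),('side',S,(265,345,190,255))):
    x0,x1,y0,y1=roi; h=cv2.cvtColor(c['img'][y0:y1,x0:x1],cv2.COLOR_RGB2HSV)
    m=((h[...,1]>90)&(h[...,0]<25)).astype('uint8')
    k,l,st,ce=cv2.connectedComponentsWithStats(m)
    for i in range(1,k):
        if st[i][4]>8:print(n,st[i][:5]+[x0,y0,0,0,0],ce[i]+[x0,y0])
plan([(.46,.15,.12,-74.5),(.482,.311,.09,-74.5),(.482,.311,.014,-74.5)])
cv2.imwrite('pics/s5.png',np.hstack([cv2.resize(k,(400,333),interpolation=2) for k in(T['img'][170:320,170:350],S['img'][150:300,230:410])])[:,:,::-1])
E
```

```text
top shaker_grip []
top lid_knob [([0.338, 0.194, 0.01], 0.91), ([0.459, 0.5, 0.008], 0.83), ([0.458, 0.02, 0.01], 0.6)]
top lid [([0.464, 0.017, 0.006], 0.8), ([0.454, 0.497, 0.007], 0.79), ([0.339, 0.198, 0.008], 0.59)]
side shaker_grip [([0.513, 0.184, 0.023], 0.95)]
side lid_knob [([0.44, 0.456, 0.008], 0.81), ([0.45, 0.041, 0.005], 0.8), ([0.229, 0.399, 0.007], 0.75)]
side lid [([0.333, 0.191, 0.007], 0.95), ([0.446, 0.036, 0.009], 0.91), ([0.439, 0.456, 0.01], 0.81), ([0.513, 0.184, 0.019], 0.71)]
side [303 201   8   7  16] [306.1875 204.25  ]
side [302 212   3   5  10] [303.3 214. ]
side [307 227  12   9  68] [312.30882353 231.01470588]
(0.46, 0.15, 0.12, -74.5) slide [-0.229 -0.045  0.   ] turn -0.001 rows 0.8 0.0
(0.482, 0.311, 0.09, -74.5) slide [-0.995 -0.428  0.2  ] turn -0.0 rows 4.0 0.0
(0.482, 0.311, 0.014, -74.5) slide [ 0.    -0.     0.507] turn -0.0 rows 1.8 0.0
```

View pics/s5.png

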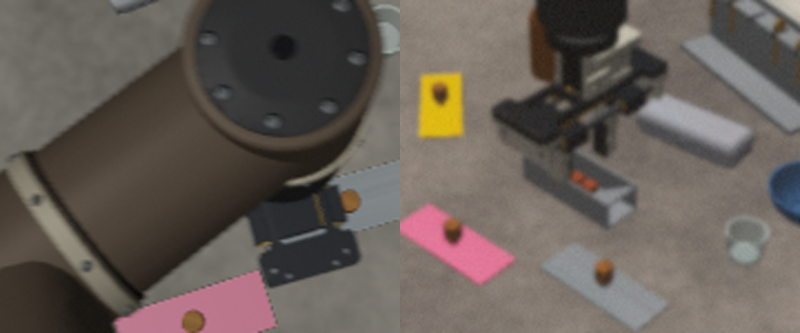

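The lid lies flat at side-crop (603,285), and the shaker is where it was at (580,190) with its chips. Next is the handle.

Call:
send_rows --moves '[{"slide":[-0.2,-0.05,0],"turn":0,"gripper":0.6},{"slide":[-0.42,-0.14,0.03],"turn":0,"gripper":0.6},{"slide":[-0.66,-0.25,0.08],"turn":0,"gripper":0.6},{"slide":[-0.88,-0.35,0.14],"turn":0,"gripper":0.6},{"slide":[-1.0,-0.43,0.2],"turn":0,"gripper":0.6}]'

```text
time_s: 7.8
tcp_pos: [0.486, 0.2803, 0.0901]
eef_rot: [-179.9, 0.0, -74.5]
contact_force: [0.6, -0.0, 1.0]
gripper_width: 0.0525
gripper_force: 0.0
```

```bash
python3 - <<'E'
from h import *
S=cap('side')
plan([(.4835,.309,.07,-74.5),(.4835,.309,.012,-74.5)])
E
```

```text
(0.4835, 0.309, 0.07, -74.5) slide [-0.179 -0.027  0.121] turn 0.0 rows 0.8 0.0
(0.4835, 0.309, 0.012, -74.5) slide [ 0.    -0.     0.387] turn -0.0 rows 1.4 0.0
```

Call:
send_rows --moves '[{"slide":[-0.1,-0.015,0.05],"turn":0,"gripper":0.6},{"slide":[-0.18,-0.027,0.12],"turn":0,"gripper":0.6},{"slide":[-0.18,-0.027,0.3],"turn":0,"gripper":0.6},{"slide":[-0.18,-0.027,0.45],"turn":0,"gripper":0.55},{"slide":[-0.18,-0.027,0.51],"turn":0,"gripper":0.2}]' --newtons 60

```text
time_s: 8.27
tcp_pos: [0.4804, 0.3031, 0.0106]
eef_rot: [179.8, -0.1, -74.6]
contact_force: [-1.1, -1.5, -0.4]
gripper_width: 0.0458
gripper_force: 0.0
```

Call:
send_rows --moves '[{"slide":[0,0,0],"turn":0,"gripper":0},{"slide":[0,0,0],"turn":0,"gripper":0},{"slide":[0,0,0],"turn":0,"gripper":0},{"slide":[0,0,0],"turn":0,"gripper":0},{"slide":[0,0,0],"turn":0,"gripper":0}]'

```text
time_s: 8.68
tcp_pos: [0.483, 0.3056, 0.0153]
eef_rot: [-179.9, 0.1, -74.6]
contact_force: [1.5, -1.4, 1.0]
gripper_width: 0.0139
gripper_force: 37.7
```

Call:
send_rows --moves '[{"slide":[0,0,0],"turn":0,"gripper":0},{"slide":[0,0,0],"turn":0,"gripper":0},{"slide":[0,0,0],"turn":0,"gripper":0},{"slide":[0,0,0],"turn":0,"gripper":0},{"slide":[0,0,0],"turn":0,"gripper":0}]'

```text
time_s: 9.1
tcp_pos: [0.4829, 0.3056, 0.0152]
eef_rot: [-179.9, 0.1, -74.6]
contact_force: [-0.3, 0.1, 7.2]
gripper_width: 0.0134
gripper_force: 59.9
```

Call:
send_rows --moves '[{"slide":[0,0,-0.02],"turn":0,"gripper":0},{"slide":[0,0,-0.08],"turn":0,"gripper":0},{"slide":[0,0,-0.16],"turn":0,"gripper":0},{"slide":[0,0,-0.24],"turn":0,"gripper":0},{"slide":[0,0,-0.3],"turn":0,"gripper":0}]'

```text
time_s: 9.52
tcp_pos: [0.482, 0.3047, 0.06]
eef_rot: [180.0, 0.0, -74.6]
contact_force: [-1.0, -0.4, -2.7]
gripper_width: 0.0137
gripper_force: 59.9
```

Call:
send_rows --moves '[{"slide":[0,0,-0.06],"turn":0,"gripper":0},{"slide":[0,0,-0.15],"turn":0,"gripper":0},{"slide":[0,0,-0.22],"turn":0,"gripper":0},{"slide":[0,0,-0.27],"turn":0,"gripper":0},{"slide":[0,0,-0.28],"turn":0,"gripper":0}]'

```text
time_s: 9.93
tcp_pos: [0.4827, 0.3054, 0.1025]
eef_rot: [-179.9, 0.1, -74.6]
contact_force: [0.7, 0.3, -2.7]
gripper_width: 0.0137
gripper_force: 59.9
```

```bash
python3 - <<'E'
from h import *
T=cap('top');S=cap('side'); s=get_state();print(s['tcp_pos'],s['contact_force'],s['moment'])
cv2.imwrite('pics/s6.png',np.hstack([cv2.resize(k,(400,333),interpolation=2) for k in(T['img'][170:320,170:350],S['img'][130:280,230:410])])[:,:,::-1])
# expected lip pixel if level
u=np.array([np.cos(np.radians(-74.6)),np.sin(np.radians(-74.6)),0]);v=np.array([-u[1],u[0],0])
p=s['tcp_pos']+[0,0,-.0152]
for tilt in(0,10,20): 
    g=p+[0,0,.028]; a=np.radians(tilt)
    f=lambda dx,dz,dy:g+u*(dx*np.cos(a)+dz*np.sin(a))+v*dy+np.array([0,0,dz*np.cos(a)-dx*np.sin(a)])
    print(tilt,[( (pix(S,f(174,dz,dy) if 0 else f(.174,dz,dy))-[230,130])*2.22+[400,0]).round() for dy,dz in((-.027,.012),(.027,.012),(-.027,-.028))])
E
```

```text
[0.48211098 0.30491503 0.10108615] [ 0.88611903  0.59701697 -4.3172616 ] [ 0.27752717  0.00602727 -0.01355199]
0 [array([606., 195.]), array([637., 175.]), array([605., 222.])]
10 [array([605., 215.]), array([636., 195.]), array([600., 239.])]
20 [array([601., 233.]), array([632., 213.]), array([592., 252.])]
```

View pics/s6.png

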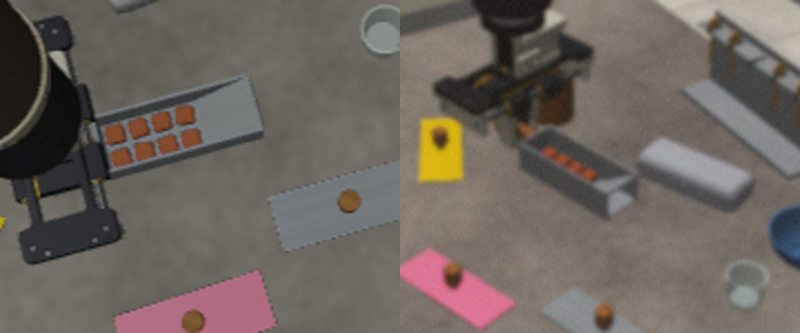

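The shaker is level in the grip, with all 8 chips in view (top crop 105–200, 105–165). Next is the carry to the far bay.

```bash
python3 - <<'E'
from h import *
C=np.array([.538,-.244]);ex=np.array([np.cos(np.radians(9.2)),np.sin(np.radians(9.2))]);ey=np.array([-ex[1],ex[0]])
for tx in(.072,0,-.072): print(tx,C+ex*tx+ey*(-.02+.174))
plan([(.515,.19,.12,-77),(.545,.06,.12,-80.8),(.572,-.03,.11,-80.8),(.584,-.08,.055,-80.8)])
E
```

```text
0.072 [ 0.58445211 -0.08046957]
0 [ 0.5133783  -0.09198102]
-0.072 [ 0.44230449 -0.10349246]
(0.515, 0.19, 0.12, -77) slide [ 0.797 -0.008 -0.126] turn 0.027 rows 2.9 0.3
(0.545, 0.06, 0.12, -80.8) slide [ 0.889  0.    -0.   ] turn 0.042 rows 3.2 0.5
(0.572, -0.03, 0.11, -80.8) slide [ 0.621 -0.082  0.067] turn -0.0 rows 2.3 0.0
(0.584, -0.08, 0.055, -80.8) slide [ 0.342 -0.026  0.367] turn -0.0 rows 1.8 0.0
```

Call:
send_rows --moves '[{"slide":[0.06,0,-0.02],"turn":0,"gripper":0},{"slide":[0.18,0,-0.05],"turn":0.01,"gripper":0},{"slide":[0.36,0,-0.08],"turn":0.015,"gripper":0},{"slide":[0.57,-0.005,-0.11],"turn":0.02,"gripper":0},{"slide":[0.8,-0.008,-0.126],"turn":0.027,"gripper":0}]'

```text
time_s: 10.45
tcp_pos: [0.5151, 0.1883, 0.1196]
eef_rot: [180.0, -0.0, -76.9]
contact_force: [0.9, -1.1, -3.9]
gripper_width: 0.0135
gripper_force: 59.9
```

Call:
send_rows --moves '[{"slide":[0.21,0,0],"turn":0.01,"gripper":0},{"slide":[0.41,0,0],"turn":0.02,"gripper":0},{"slide":[0.6,0,0],"turn":0.03,"gripper":0},{"slide":[0.76,0,0],"turn":0.04,"gripper":0},{"slide":[0.89,0,0],"turn":0.042,"gripper":0}]'

```text
time_s: 10.87
tcp_pos: [0.5447, 0.0569, 0.119]
eef_rot: [179.9, -0.0, -80.9]
contact_force: [-0.3, 0.4, -3.7]
gripper_width: 0.0134
gripper_force: 59.9
```

Call:
send_rows --moves '[{"slide":[0.14,-0.015,0.005],"turn":0,"gripper":0},{"slide":[0.28,-0.03,0.02],"turn":0,"gripper":0},{"slide":[0.42,-0.05,0.04],"turn":0,"gripper":0},{"slide":[0.54,-0.07,0.055],"turn":0,"gripper":0},{"slide":[0.62,-0.082,0.067],"turn":0,"gripper":0}]'

```text
time_s: 11.28
tcp_pos: [0.5717, -0.0325, 0.1087]
eef_rot: [179.9, -0.0, -80.9]
contact_force: [0.4, 0.3, -3.6]
gripper_width: 0.0135
gripper_force: 59.9
```

Call:
send_rows --moves '[{"slide":[0.08,-0.005,0.06],"turn":0,"gripper":0},{"slide":[0.16,-0.01,0.15],"turn":0,"gripper":0},{"slide":[0.24,-0.02,0.25],"turn":0,"gripper":0},{"slide":[0.3,-0.025,0.33],"turn":0,"gripper":0},{"slide":[0.34,-0.026,0.37],"turn":0,"gripper":0}]'

```text
time_s: 11.7
tcp_pos: [0.5831, -0.0811, 0.0517]
eef_rot: [179.8, 0.0, -80.8]
contact_force: [-0.5, 0.2, -3.6]
gripper_width: 0.0136
gripper_force: 59.9
```

```bash
cat >> h.py <<'E'
C=np.array([.538,-.244]);ex=np.array([np.cos(np.radians(9.2)),np.sin(np.radians(9.2))]);ey=np.array([-ex[1],ex[0]])
def chips(n='top'):
    c=cap(n); h=cv2.cvtColor(c['img'],cv2.COLOR_RGB2HSV)
    m=((h[...,1]>110)&(h[...,0]<12)&(h[...,2]>60)).astype('uint8')
    k,l,st,ce=cv2.connectedComponentsWithStats(m)
    for i in range(1,k):
        if st[i][4]>12:
            p=ray(c,*ce[i],.012)[:2]-C; q=(p@ex,p@ey)
            if abs(q[0])<.16 and abs(q[1])<.3: print(n,'px',ce[i].round(),'area',st[i][4],'tray xy mm',(np.array(q)*1000).round())
    return c
E
python3 - <<'E'
from h import *
T=chips();s=get_state();print(s['time_s'],s['tcp_pos'],s['eef_rot'],s['moment'],s['contact_force'])
S=cap('side')
cv2.imwrite('pics/s7.png',np.hstack([cv2.resize(k,(400,333),interpolation=2) for k in(T['img'][150:300,330:510],S['img'][230:405,330:540])])[:,:,::-1])
E
```

```text
top px [432. 187.] area 51 tray xy mm [90. 34.]
top px [434. 196.] area 47 tray xy mm [67. 34.]
top px [424. 198.] area 48 tray xy mm [67. 56.]
top px [417. 199.] area 19 tray xy mm [68. 74.]
11.75 [ 0.58284882 -0.08158855  0.05126216] [ 1.79759622e+02  8.98451742e-03 -8.08404527e+01] [ 0.09606952  0.14313866 -0.07894395] [-0.04696616 -1.32660361 -3.88256258]
```

View pics/s7.png

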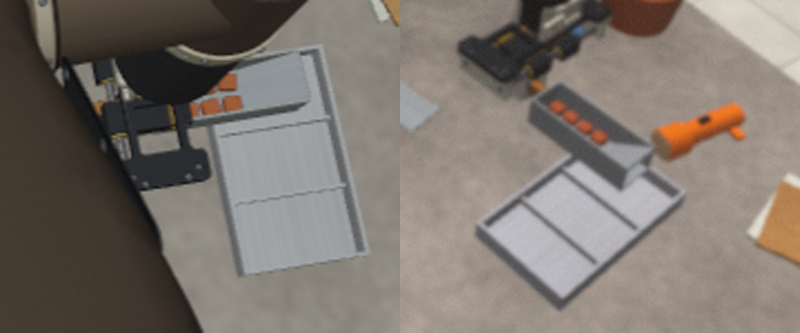

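The shaker is level over the far bay with its chips in it: top crop lip at (308,95), side crop lip at (650,150). I'll start with one ramp-aligned shake and look at the result.

Call:
send_rows --moves '[{"slide":[-0.27,0,0],"turn":0,"gripper":0},{"slide":[-0.07,0,-0.07],"turn":0,"gripper":0},{"slide":[0.13,0,-0.21],"turn":0,"gripper":0},{"slide":[-0.07,0,-0.07],"turn":0,"gripper":0},{"slide":[-0.27,0,0.03],"turn":0,"gripper":0}]'

```text
time_s: 12.22
tcp_pos: [0.5799, -0.0416, 0.0516]
eef_rot: [-179.7, 0.0, -81.1]
contact_force: [0.1, 1.6, -4.7]
gripper_width: 0.0136
gripper_force: 59.9
```

```bash
python3 - <<'E'
from h import *
T=chips();S=chips('side');s=get_state();print(s['time_s'],s['tcp_pos'],s['moment'])
E
```

```text
top px [434. 189.] area 221 tray xy mm [84. 30.]
top px [416. 187.] area 112 tray xy mm [94. 71.]
top px [416. 198.] area 102 tray xy mm [71. 76.]
side px [423. 293.] area 175 tray xy mm [114. 100.]
12.3167 [ 0.57619341 -0.0377482   0.04848921] [ 0.37405385  0.24379511 -0.09337343]
```

Call:
send_rows --moves '[{"slide":[0.2,0,-0.14],"turn":0,"gripper":0},{"slide":[0.42,0,-0.29],"turn":0,"gripper":0},{"slide":[0.2,0,-0.14],"turn":0,"gripper":0},{"slide":[0,0,0],"turn":0,"gripper":0},{"slide":[0,0,0],"turn":0,"gripper":0}]'

```text
time_s: 12.73
tcp_pos: [0.5756, -0.0383, 0.0475]
eef_rot: [179.8, 0.1, -80.9]
contact_force: [-1.0, -0.4, -4.6]
gripper_width: 0.0136
gripper_force: 60.0
```

```bash
python3 - <<'E'
from h import *
T=chips();S=chips('side');s=get_state();print(s['time_s'],s['tcp_pos'],s['moment'])
E
```

```text
top px [454. 181.] area 48 tray xy mm [ 95. -19.]
top px [421. 188.] area 154 tray xy mm [90. 60.]
top px [450. 190.] area 37 tray xy mm [76. -7.]
top px [424. 198.] area 152 tray xy mm [68. 57.]
side px [423. 293.] area 136 tray xy mm [113.  99.]
side px [454. 324.] area 77 tray xy mm [ 94. -10.]
12.8333 [ 0.57761293 -0.03929801  0.04982645] [ 0.30819426 -0.02414331  0.01161069]
```

Two chips fell into the far bay: top px (454,181) and (450,190). Six are left. Moving to the middle bay.

Call:
send_rows --moves '[{"slide":[0,0.06,0],"turn":0,"gripper":0},{"slide":[0,0.18,0],"turn":0,"gripper":0},{"slide":[0,0.32,0],"turn":0,"gripper":0},{"slide":[0,0.42,0],"turn":0,"gripper":0},{"slide":[0,0.47,0],"turn":0,"gripper":0}]'

```text
time_s: 13.25
tcp_pos: [0.5064, -0.0519, 0.0505]
eef_rot: [-180.0, 0.0, -80.8]
contact_force: [-0.2, -0.5, -3.4]
gripper_width: 0.0137
gripper_force: 60.0
```

```bash
python3 - <<'E'
from h import *
T=chips();S=chips('side');s=get_state();print(s['time_s'],s['tcp_pos'],s['eef_rot'])
p=s['tcp_pos'][:2]-C; print('grip tray',p@ex,p@ey)
cv2.imwrite('pics/s8.png',np.hstack([cv2.resize(k,(400,333),interpolation=2) for k in(T['img'][150:300,330:510],S['img'][230:405,330:540])])[:,:,::-1])
E
```

```text
top px [430. 229.] area 159 tray xy mm [-7. 59.]
side px [393. 302.] area 43 tray xy mm [ 35. 127.]
side px [405. 310.] area 112 tray xy mm [40. 90.]
side px [450. 320.] area 26 tray xy mm [96.  3.]
side px [457. 325.] area 42 tray xy mm [ 97. -16.]
13.35 [ 0.50772016 -0.05168352  0.05072559] [-1.79922115e+02  5.56021721e-03 -8.07723998e+01]
grip tray 0.0008574582314015006 0.19468375146605096
```

View pics/s8.png

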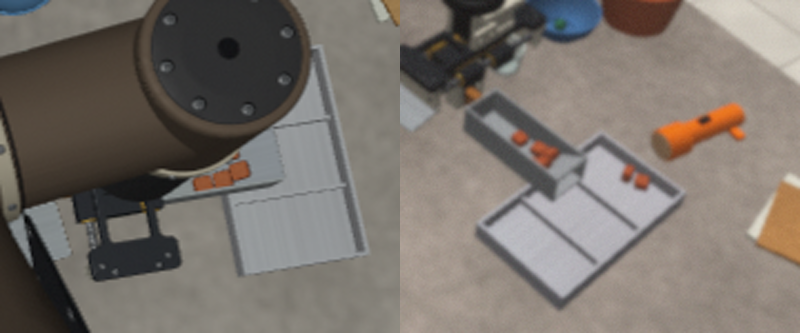

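Two chips sit in the far bay (side crop (628,172) and (642,181)), and the shaker is over the middle bay with six. I'll repeat the same stroke.

Call:
send_rows --moves '[{"slide":[0.2,0,-0.14],"turn":0,"gripper":0},{"slide":[0.42,0,-0.29],"turn":0,"gripper":0},{"slide":[0.2,0,-0.14],"turn":0,"gripper":0},{"slide":[0,0,0],"turn":0,"gripper":0},{"slide":[0,0,0],"turn":0,"gripper":0}]'

```text
time_s: 13.77
tcp_pos: [0.5073, -0.0506, 0.0475]
eef_rot: [179.9, 0.0, -81.0]
contact_force: [-1.8, -0.1, -4.5]
gripper_width: 0.014
gripper_force: 60.0
```

```bash
python3 - <<'E'
from h import *
T=chips();S=chips('side');s=get_state();print(s['time_s'],s['tcp_pos'])
E
```

```text
top px [458. 217.] area 48 tray xy mm [ 12. -11.]
top px [437. 218.] area 35 tray xy mm [17. 37.]
top px [429. 229.] area 121 tray xy mm [-6. 62.]
side px [396. 306.] area 25 tray xy mm [ 30. 113.]
side px [406. 310.] area 95 tray xy mm [41. 89.]
side px [450. 320.] area 26 tray xy mm [96.  3.]
side px [457. 325.] area 41 tray xy mm [ 97. -16.]
side px [431. 339.] area 42 tray xy mm [19. -4.]
13.8667 [ 0.50902031 -0.05107247  0.049534  ]
```

Call:
send_rows --moves '[{"slide":[0.2,0,-0.14],"turn":0,"gripper":0},{"slide":[0.42,0,-0.29],"turn":0,"gripper":0},{"slide":[0.2,0,-0.14],"turn":0,"gripper":0},{"slide":[0,0,0],"turn":0,"gripper":0},{"slide":[0,0,0],"turn":0,"gripper":0}]'

```text
time_s: 14.28
tcp_pos: [0.5073, -0.0507, 0.0479]
eef_rot: [179.9, 0.0, -80.9]
contact_force: [-2.3, -0.2, -3.3]
gripper_width: 0.0137
gripper_force: 60.0
```

```bash
python3 - <<'E'
from h import *
T=chips();S=chips('side');s=get_state();print(s['time_s'],s['tcp_pos'])
E
```

```text
top px [456. 214.] area 37 tray xy mm [19. -7.]
top px [465. 215.] area 35 tray xy mm [ 14. -27.]
top px [430. 228.] area 124 tray xy mm [-3. 58.]
side px [401. 308.] area 88 tray xy mm [ 37. 103.]
side px [450. 320.] area 25 tray xy mm [96.  4.]
side px [457. 325.] area 42 tray xy mm [ 97. -16.]
side px [433. 342.] area 78 tray xy mm [ 15. -13.]
14.3833 [ 0.50902633 -0.05117001  0.04989941]
```

Call:
send_rows --moves '[{"slide":[0,0.06,0],"turn":0,"gripper":0},{"slide":[0,0.18,0],"turn":0,"gripper":0},{"slide":[0,0.32,0],"turn":0,"gripper":0},{"slide":[0,0.43,0],"turn":0,"gripper":0},{"slide":[0,0.48,0],"turn":0,"gripper":0}]'

```text
time_s: 14.8
tcp_pos: [0.4353, -0.0636, 0.0503]
eef_rot: [-180.0, 0.0, -80.8]
contact_force: [-1.6, -1.0, -2.9]
gripper_width: 0.0137
gripper_force: 60.0
```

Call:
send_rows --moves '[{"slide":[0.2,0,-0.14],"turn":0,"gripper":0},{"slide":[0.42,0,-0.29],"turn":0,"gripper":0},{"slide":[0.2,0,-0.14],"turn":0,"gripper":0},{"slide":[0,0,0],"turn":0,"gripper":0},{"slide":[0,0,0],"turn":0,"gripper":0}]'

```text
time_s: 15.22
tcp_pos: [0.4358, -0.0627, 0.0482]
eef_rot: [179.9, 0.0, -81.0]
contact_force: [-2.2, -0.7, -2.8]
gripper_width: 0.0134
gripper_force: 60.0
```

Call:
send_rows --moves '[{"slide":[0.2,0,-0.14],"turn":0,"gripper":0},{"slide":[0.42,0,-0.29],"turn":0,"gripper":0},{"slide":[0.2,0,-0.14],"turn":0,"gripper":0},{"slide":[0,0,0],"turn":0,"gripper":0},{"slide":[0,0,0],"turn":0,"gripper":0}]'

```text
time_s: 15.63
tcp_pos: [0.4357, -0.0626, 0.048]
eef_rot: [179.9, 0.0, -81.0]
contact_force: [-1.0, 0.4, -2.6]
gripper_width: 0.0137
gripper_force: 60.0
```

```bash
python3 - <<'E'
from h import *
T=chips();S=chips('side');s=get_state();print(s['time_s'],s['tcp_pos'])
E
```

```text
top px [450. 183.] area 95 tray xy mm [93. -9.]
side px [377. 321.] area 107 tray xy mm [-36. 110.]
side px [450. 320.] area 25 tray xy mm [96.  4.]
side px [457. 325.] area 42 tray xy mm [ 97. -16.]
side px [431. 339.] area 42 tray xy mm [19. -4.]
side px [432. 349.] area 32 tray xy mm [ -2. -23.]
15.7333 [ 0.4373719  -0.06277365  0.0498053 ]
```

Call:
send_rows --moves '[{"slide":[0.22,0,-0.155],"turn":0,"gripper":0},{"slide":[0.45,0,-0.31],"turn":0,"gripper":0},{"slide":[0.22,0,-0.155],"turn":0,"gripper":0},{"slide":[0,0,0],"turn":0,"gripper":0},{"slide":[0,0,0],"turn":0,"gripper":0}]'

```text
time_s: 16.15
tcp_pos: [0.4357, -0.0625, 0.0481]
eef_rot: [179.9, 0.0, -81.0]
contact_force: [-2.1, 0.5, -4.4]
gripper_width: 0.0138
gripper_force: 60.0
```

Call:
send_rows --moves '[{"slide":[0.22,0,-0.155],"turn":0,"gripper":0},{"slide":[0.45,0,-0.31],"turn":0,"gripper":0},{"slide":[0.22,0,-0.155],"turn":0,"gripper":0},{"slide":[0,0,0],"turn":0,"gripper":0},{"slide":[0,0,0],"turn":0,"gripper":0}]'

```text
time_s: 16.57
tcp_pos: [0.4356, -0.0623, 0.0479]
eef_rot: [179.9, 0.0, -81.0]
contact_force: [-2.2, 0.8, -3.2]
gripper_width: 0.0136
gripper_force: 60.0
```

```bash
python3 - <<'E'
from h import *
T=chips();S=chips('side');s=get_state();print(s['time_s'],s['tcp_pos'])
cv2.imwrite('pics/s9.png',np.hstack([cv2.resize(k,(400,333),interpolation=2) for k in(T['img'][150:300,330:510],S['img'][230:405,330:540])])[:,:,::-1])
E
```

```text
top px [450. 183.] area 95 tray xy mm [93. -9.]
side px [450. 320.] area 25 tray xy mm [96.  4.]
side px [376. 323.] area 80 tray xy mm [-41. 108.]
side px [457. 325.] area 41 tray xy mm [ 97. -16.]
side px [431. 339.] area 42 tray xy mm [19. -4.]
side px [432. 349.] area 31 tray xy mm [ -2. -23.]
side px [402. 360.] area 28 tray xy mm [-71.   0.]
16.6667 [ 0.43740681 -0.06256386  0.04985925]
```

View pics/s9.png

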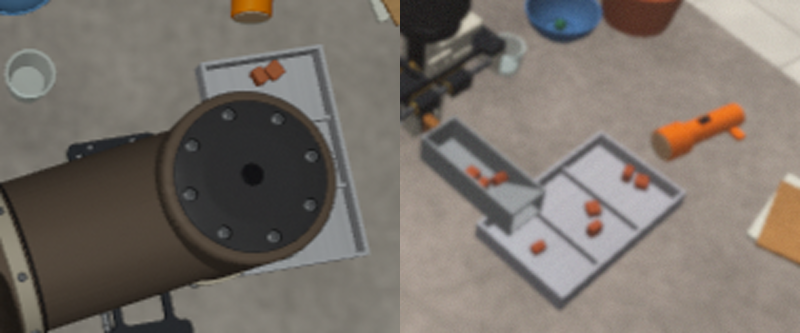

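Side crop: two chips in the far bay, two in the middle, one in the near bay at (538,247), and three still in the shaker. I'll keep shaking over the near bay.

Call:
send_rows --moves '[{"slide":[0.22,0,-0.155],"turn":0,"gripper":0},{"slide":[0.45,0,-0.31],"turn":0,"gripper":0},{"slide":[0.22,0,-0.155],"turn":0,"gripper":0},{"slide":[0,0,0],"turn":0,"gripper":0},{"slide":[0,0,0],"turn":0,"gripper":0}]'

```text
time_s: 17.08
tcp_pos: [0.4358, -0.0624, 0.0482]
eef_rot: [179.9, 0.0, -80.9]
contact_force: [-2.1, -0.0, -3.6]
gripper_width: 0.0134
gripper_force: 60.0
```

Call:
send_rows --moves '[{"slide":[0.22,0,-0.155],"turn":0,"gripper":0},{"slide":[0.45,0,-0.31],"turn":0,"gripper":0},{"slide":[0.22,0,-0.155],"turn":0,"gripper":0},{"slide":[0,0,0],"turn":0,"gripper":0},{"slide":[0,0,0],"turn":0,"gripper":0}]'

```text
time_s: 17.5
tcp_pos: [0.4356, -0.0623, 0.048]
eef_rot: [179.9, 0.0, -80.9]
contact_force: [-1.0, 0.7, -3.7]
gripper_width: 0.0134
gripper_force: 60.0
```

Call:
send_rows --moves '[{"slide":[0.22,0,-0.155],"turn":0,"gripper":0},{"slide":[0.45,0,-0.31],"turn":0,"gripper":0},{"slide":[0.22,0,-0.155],"turn":0,"gripper":0},{"slide":[0,0,0],"turn":0,"gripper":0},{"slide":[0,0,0],"turn":0,"gripper":0}]'

```text
time_s: 17.92
tcp_pos: [0.4355, -0.0621, 0.048]
eef_rot: [179.9, 0.0, -80.9]
contact_force: [-1.9, -0.5, -4.1]
gripper_width: 0.0135
gripper_force: 60.0
```

```bash
python3 - <<'E'
from h import *
S=chips('side');s=get_state();print(s['time_s'],s['tcp_pos'])
E
```

```text
side px [450. 320.] area 25 tray xy mm [96.  4.]
side px [457. 325.] area 42 tray xy mm [ 97. -16.]
side px [381. 327.] area 40 tray xy mm [-42.  92.]
side px [431. 339.] area 42 tray xy mm [19. -4.]
side px [432. 349.] area 31 tray xy mm [ -2. -23.]
side px [390. 357.] area 31 tray xy mm [-86.  21.]
side px [407. 365.] area 48 tray xy mm [-72. -15.]
17.9667 [ 0.43634917 -0.06236273  0.0490886 ]
```

Call:
send_rows --moves '[{"slide":[0.22,0,-0.155],"turn":0,"gripper":0},{"slide":[0.45,0,-0.31],"turn":0,"gripper":0},{"slide":[0.22,0,-0.155],"turn":0,"gripper":0},{"slide":[0,0,0],"turn":0,"gripper":0},{"slide":[0,0,0],"turn":0,"gripper":0}]'

```text
time_s: 18.38
tcp_pos: [0.4357, -0.0621, 0.0481]
eef_rot: [179.9, 0.0, -80.9]
contact_force: [-1.5, -0.6, -3.5]
gripper_width: 0.014
gripper_force: 60.0
```

Call:
send_rows --moves '[{"slide":[0.22,0,-0.155],"turn":0,"gripper":0},{"slide":[0.45,0,-0.31],"turn":0,"gripper":0},{"slide":[0.22,0,-0.155],"turn":0,"gripper":0},{"slide":[0,0,0],"turn":0,"gripper":0},{"slide":[0,0,0],"turn":0,"gripper":0}]'

```text
time_s: 18.8
tcp_pos: [0.4356, -0.062, 0.048]
eef_rot: [179.9, 0.0, -80.9]
contact_force: [-1.5, 0.4, -2.4]
gripper_width: 0.0134
gripper_force: 60.0
```

Call:
send_rows --moves '[{"slide":[0.22,0,-0.155],"turn":0,"gripper":0},{"slide":[0.45,0,-0.31],"turn":0,"gripper":0},{"slide":[0.22,0,-0.155],"turn":0,"gripper":0},{"slide":[0,0,0],"turn":0,"gripper":0},{"slide":[0,0,0],"turn":0,"gripper":0}]'

```text
time_s: 19.22
tcp_pos: [0.4355, -0.0619, 0.0479]
eef_rot: [179.9, 0.0, -80.8]
contact_force: [-0.8, -0.5, -3.2]
gripper_width: 0.0137
gripper_force: 60.0
```

```bash
python3 - <<'E'
from h import *
S=chips('side');s=get_state();print(s['time_s'],s['tcp_pos'])
E
```

```text
side px [450. 320.] area 25 tray xy mm [96.  4.]
side px [457. 325.] area 41 tray xy mm [ 97. -16.]
side px [378. 330.] area 37 tray xy mm [-53.  90.]
side px [431. 339.] area 43 tray xy mm [19. -4.]
side px [432. 349.] area 32 tray xy mm [ -2. -23.]
side px [390. 357.] area 32 tray xy mm [-86.  21.]
side px [407. 365.] area 47 tray xy mm [-72. -15.]
19.2667 [ 0.43630253 -0.06212561  0.04907299]
```

Call:
send_rows --moves '[{"slide":[0.2,0,0],"turn":0,"gripper":0},{"slide":[0.4,0,0],"turn":0,"gripper":0},{"slide":[0.4,0,0],"turn":0,"gripper":0},{"slide":[0.38,0,0],"turn":0,"gripper":0},{"slide":[0.32,0,0],"turn":0,"gripper":0}]'

```text
time_s: 19.68
tcp_pos: [0.4455, -0.1102, 0.0502]
eef_rot: [-180.0, -0.0, -80.8]
contact_force: [0.5, 0.2, -2.5]
gripper_width: 0.0139
gripper_force: 60.0
```

Call:
send_rows --moves '[{"slide":[-0.08,0,0],"turn":0,"gripper":0},{"slide":[-0.16,0,0],"turn":0,"gripper":0},{"slide":[-0.24,0,0],"turn":0,"gripper":0},{"slide":[-0.29,0,0],"turn":0,"gripper":0},{"slide":[-0.32,0,0],"turn":0,"gripper":0}]'

```text
time_s: 20.1
tcp_pos: [0.4372, -0.0611, 0.0501]
eef_rot: [-180.0, 0.0, -80.6]
contact_force: [-0.7, 0.2, -2.4]
gripper_width: 0.0138
gripper_force: 60.0
```

Call:
send_rows --moves '[{"slide":[0.05,0,-0.03],"turn":0,"gripper":0},{"slide":[0.17,0,-0.11],"turn":0,"gripper":0},{"slide":[0.4,0,-0.27],"turn":0,"gripper":0},{"slide":[0.17,0,-0.11],"turn":0,"gripper":0},{"slide":[0,0,0],"turn":0,"gripper":0}]'

```text
time_s: 20.52
tcp_pos: [0.4384, -0.0674, 0.0508]
eef_rot: [-179.7, 0.0, -81.5]
contact_force: [0.0, 1.2, -4.0]
gripper_width: 0.0136
gripper_force: 60.0
```

```bash
python3 - <<'E'
from h import *
S=chips('side');s=get_state();print(s['time_s'],s['tcp_pos'])
cv2.imwrite('pics/s10.png',cv2.resize(S['img'][260:400,330:500],(680,560),interpolation=2)[:,:,::-1])
E
```

```text
side px [450. 320.] area 25 tray xy mm [96.  4.]
side px [457. 325.] area 42 tray xy mm [ 97. -16.]
side px [393. 336.] area 93 tray xy mm [-40.  56.]
side px [431. 339.] area 42 tray xy mm [19. -4.]
side px [432. 349.] area 32 tray xy mm [ -2. -23.]
side px [391. 358.] area 29 tray xy mm [-86.  20.]
side px [407. 365.] area 49 tray xy mm [-72. -15.]
20.5667 [ 0.43531804 -0.06342714  0.0474718 ]
```

View pics/s10.png

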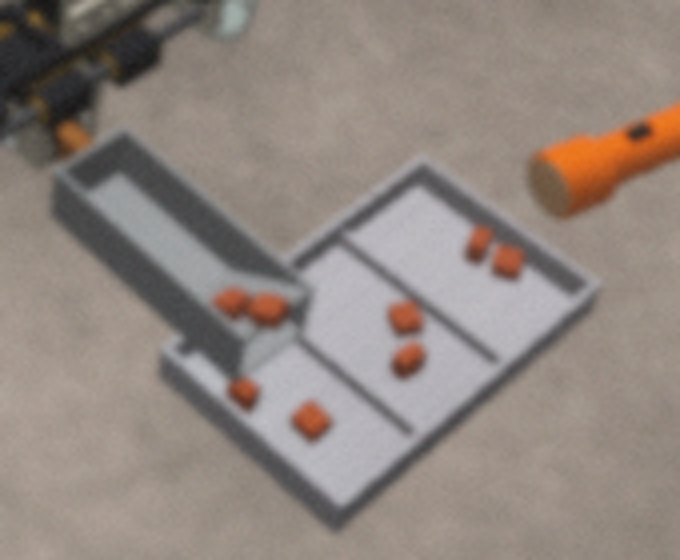

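Two chips remain, now at the ramp (235,300) and (268,308). The tray has two chips in each bay. I'll repeat the gentle run-up stroke.

Call:
send_rows --moves '[{"slide":[0.05,0,-0.03],"turn":0,"gripper":0},{"slide":[0.17,0,-0.11],"turn":0,"gripper":0},{"slide":[0.4,0,-0.27],"turn":0,"gripper":0},{"slide":[0.17,0,-0.11],"turn":0,"gripper":0},{"slide":[0,0,0],"turn":0,"gripper":0}]'

```text
time_s: 20.98
tcp_pos: [0.4387, -0.0674, 0.051]
eef_rot: [-179.7, 0.0, -81.5]
contact_force: [-0.2, 1.4, -4.0]
gripper_width: 0.0136
gripper_force: 60.0
```

```bash
python3 - <<'E'
from h import *
S=chips('side');s=get_state();print(s['time_s'],s['tcp_pos'])
E
```

```text
side px [450. 320.] area 26 tray xy mm [96.  3.]
side px [457. 325.] area 42 tray xy mm [ 97. -16.]
side px [385. 333.] area 36 tray xy mm [-46.  75.]
side px [431. 339.] area 42 tray xy mm [19. -4.]
side px [403. 343.] area 51 tray xy mm [-36.  29.]
side px [432. 349.] area 32 tray xy mm [ -2. -23.]
side px [391. 358.] area 29 tray xy mm [-86.  20.]
side px [407. 365.] area 48 tray xy mm [-72. -15.]
21.0333 [ 0.43558517 -0.06343533  0.04770562]
```

Call:
send_rows --moves '[{"slide":[0.05,0,-0.03],"turn":0,"gripper":0},{"slide":[0.17,0,-0.11],"turn":0,"gripper":0},{"slide":[0.4,0,-0.27],"turn":0,"gripper":0},{"slide":[0.17,0,-0.11],"turn":0,"gripper":0},{"slide":[0,0,0],"turn":0,"gripper":0}]'

```text
time_s: 21.45
tcp_pos: [0.4389, -0.0673, 0.0513]
eef_rot: [-179.7, 0.0, -81.5]
contact_force: [-0.1, 1.7, -4.3]
gripper_width: 0.0139
gripper_force: 60.0
```

```bash
python3 - <<'E'
from h import *
S=chips('side');s=get_state();print(s['time_s'],s['tcp_pos'])
E
```

```text
side px [450. 320.] area 26 tray xy mm [96.  4.]
side px [457. 325.] area 42 tray xy mm [ 97. -16.]
side px [389. 330.] area 49 tray xy mm [-33.  74.]
side px [431. 339.] area 42 tray xy mm [19. -4.]
side px [432. 349.] area 32 tray xy mm [ -2. -23.]
side px [390. 357.] area 27 tray xy mm [-86.  21.]
side px [406. 361.] area 97 tray xy mm [-69.  -7.]
21.5 [ 0.43582816 -0.063381    0.04792341]
```

Call:
send_rows --moves '[{"slide":[0.05,0,-0.03],"turn":0,"gripper":0},{"slide":[0.17,0,-0.11],"turn":0,"gripper":0},{"slide":[0.4,0,-0.27],"turn":0,"gripper":0},{"slide":[0.17,0,-0.11],"turn":0,"gripper":0},{"slide":[0,0,0],"turn":0,"gripper":0}]'

```text
time_s: 21.92
tcp_pos: [0.4391, -0.0673, 0.0515]
eef_rot: [-179.7, 0.0, -81.4]
contact_force: [-0.5, 1.8, -3.5]
gripper_width: 0.0139
gripper_force: 60.0
```

Call:
send_rows --moves '[{"slide":[0.05,0,-0.03],"turn":0,"gripper":0},{"slide":[0.17,0,-0.11],"turn":0,"gripper":0},{"slide":[0.4,0,-0.27],"turn":0,"gripper":0},{"slide":[0.17,0,-0.11],"turn":0,"gripper":0},{"slide":[0,0,0],"turn":0,"gripper":0}]'

```text
time_s: 22.33
tcp_pos: [0.4391, -0.0672, 0.0514]
eef_rot: [-179.7, 0.0, -81.4]
contact_force: [-1.0, 1.9, -3.0]
gripper_width: 0.0136
gripper_force: 60.0
```

```bash
python3 - <<'E'
from h import *
S=chips('side');s=get_state();print(s['time_s'],s['tcp_pos'])
E
```

```text
side px [450. 320.] area 25 tray xy mm [96.  4.]
side px [457. 325.] area 40 tray xy mm [ 97. -16.]
side px [392. 328.] area 48 tray xy mm [-25.  73.]
side px [431. 339.] area 43 tray xy mm [19. -4.]
side px [432. 349.] area 31 tray xy mm [ -2. -23.]
side px [390. 357.] area 29 tray xy mm [-86.  21.]
side px [406. 361.] area 95 tray xy mm [-69.  -7.]
22.3833 [ 0.43593491 -0.06322822  0.04807033]
```

Call:
send_rows --moves '[{"slide":[-0.05,0,0],"turn":0,"gripper":0},{"slide":[-0.13,0,0],"turn":0,"gripper":0},{"slide":[-0.22,0,0],"turn":0,"gripper":0},{"slide":[-0.28,0,0],"turn":0,"gripper":0},{"slide":[-0.31,0,0],"turn":0,"gripper":0}]'

```text
time_s: 22.8
tcp_pos: [0.4305, -0.0156, 0.0506]
eef_rot: [-179.9, 0.0, -80.6]
contact_force: [0.3, -0.1, -2.3]
gripper_width: 0.0135
gripper_force: 60.0
```

Call:
send_rows --moves '[{"slide":[0.03,0,0],"turn":0,"gripper":0},{"slide":[0.11,0,0],"turn":0,"gripper":0},{"slide":[0.26,0,-0.02],"turn":0,"gripper":0},{"slide":[0.48,0,-0.17],"turn":0,"gripper":0},{"slide":[0.7,0,-0.32],"turn":0,"gripper":0}]'

```text
time_s: 23.22
tcp_pos: [0.4458, -0.1219, 0.098]
eef_rot: [179.8, -0.0, -80.6]
contact_force: [2.3, -0.1, -2.2]
gripper_width: 0.0134
gripper_force: 60.0
```

Call:
send_rows --moves '[{"slide":[-0.22,0,0.16],"turn":0,"gripper":0},{"slide":[-0.44,0,0.31],"turn":0,"gripper":0},{"slide":[-0.44,0,0.32],"turn":0,"gripper":0},{"slide":[-0.42,0,0.32],"turn":0,"gripper":0},{"slide":[-0.39,0,0.32],"turn":0,"gripper":0}]'

```text
time_s: 23.63
tcp_pos: [0.4375, -0.0632, 0.0499]
eef_rot: [180.0, -0.0, -80.6]
contact_force: [0.3, -0.7, -2.6]
gripper_width: 0.0138
gripper_force: 60.0
```

```bash
python3 - <<'E'
from h import *
S=chips('side');s=get_state();print(s['time_s'],s['tcp_pos'])
E
```

```text
side px [375. 319.] area 46 tray xy mm [-34. 117.]
side px [450. 320.] area 25 tray xy mm [96.  4.]
side px [457. 325.] area 41 tray xy mm [ 97. -16.]
side px [431. 339.] area 43 tray xy mm [19. -4.]
side px [432. 349.] area 33 tray xy mm [ -2. -23.]
side px [390. 357.] area 31 tray xy mm [-86.  22.]
side px [406. 361.] area 94 tray xy mm [-69.  -7.]
23.6833 [ 0.43784317 -0.06368772  0.05016379]
```

Call:
send_rows --moves '[{"slide":[0.2,0,0],"turn":0,"gripper":0},{"slide":[0.4,0,0],"turn":0,"gripper":0},{"slide":[0.4,0,0],"turn":0,"gripper":0},{"slide":[0.38,0,0],"turn":0,"gripper":0},{"slide":[0.32,0,0],"turn":0,"gripper":0}]'

```text
time_s: 24.1
tcp_pos: [0.445, -0.111, 0.0499]
eef_rot: [-180.0, -0.0, -80.9]
contact_force: [0.8, 0.5, -2.5]
gripper_width: 0.0136
gripper_force: 60.0
```

Call:
send_rows --moves '[{"slide":[-0.1,0,0],"turn":0,"gripper":0},{"slide":[-0.22,0,0],"turn":0,"gripper":0},{"slide":[-0.34,0,0],"turn":0,"gripper":0},{"slide":[-0.43,0,0],"turn":0,"gripper":0},{"slide":[-0.48,0,0],"turn":0,"gripper":0}]'

```text
time_s: 24.52
tcp_pos: [0.4331, -0.0371, 0.0501]
eef_rot: [-180.0, 0.0, -80.6]
contact_force: [-0.3, 0.2, -2.6]
gripper_width: 0.0136
gripper_force: 60.0
```

Call:
send_rows --moves '[{"slide":[0.03,0,0],"turn":0,"gripper":0},{"slide":[0.11,0,0],"turn":0,"gripper":0},{"slide":[0.24,0,-0.05],"turn":0,"gripper":0},{"slide":[0.43,0,-0.24],"turn":0,"gripper":0},{"slide":[0.62,0,-0.43],"turn":0,"gripper":0}]'

```text
time_s: 24.93
tcp_pos: [0.4471, -0.1316, 0.1143]
eef_rot: [179.8, 0.0, -80.6]
contact_force: [1.9, 1.4, -3.7]
gripper_width: 0.0134
gripper_force: 60.0
```

Call:
send_rows --moves '[{"slide":[-0.195,0,0.195],"turn":0,"gripper":0},{"slide":[-0.39,0,0.38],"turn":0,"gripper":0},{"slide":[-0.53,0,0.43],"turn":0,"gripper":0},{"slide":[-0.6,0,0.43],"turn":0,"gripper":0},{"slide":[-0.62,0,0.43],"turn":0,"gripper":0}]'

```text
time_s: 25.35
tcp_pos: [0.4327, -0.0384, 0.0493]
eef_rot: [179.9, -0.0, -80.7]
contact_force: [0.2, -0.8, -3.3]
gripper_width: 0.0139
gripper_force: 60.0
```

```bash
python3 - <<'E'
from h import *
S=chips('side');s=get_state();print(s['time_s'],s['tcp_pos'])
E
```

```text
side px [362. 315.] area 20 tray xy mm [-50. 146.]
side px [450. 320.] area 25 tray xy mm [96.  4.]
side px [457. 325.] area 42 tray xy mm [ 97. -16.]
side px [431. 339.] area 43 tray xy mm [19. -4.]
side px [432. 349.] area 32 tray xy mm [ -2. -23.]
side px [390. 357.] area 28 tray xy mm [-86.  21.]
side px [406. 361.] area 94 tray xy mm [-69.  -7.]
25.4 [ 0.43321639 -0.03841572  0.04970437]
```

```bash
python3 - <<'E'
from h import *
s=get_state();p=s['tcp_pos'][:2]-C;print(p@ex,p@ey,s['tcp_pos'][2],s['eef_rot'])
# chip position in shaker frame (x along pour)
S=cap('side');g=s['tcp_pos'];r=ray(S,362,315,g[2]-.0152+.012)[:2]-g[:2];print('chip shaker x,y',-(r@ey)-.101,r@ex)
def w(y,z): q=C+ex*(p@ex)+ey*y; return (*q,z,-80.8)
plan([w(.213,.06),w(.213,.041),w(.192,.0896),w(.156,.129)])
E
```

```text
-0.0705666459642007 0.21969262353555807 0.04970436828080933 [ 1.79988424e+02 -6.31924660e-03 -8.06713018e+01]
chip shaker x,y -0.006870707259096512 -0.0017259521423386038
(np.float64(0.4342864116858103), np.float64(-0.04502225470763921), 0.06, -80.8) slide [ 0.042  0.002 -0.067] turn 0.001 rows 0.3 0.0
(np.float64(0.4342864116858103), np.float64(-0.04502225470763921), 0.041, -80.8) slide [ 0.    -0.     0.127] turn -0.0 rows 0.5 0.0
(np.float64(0.4376439166273388), np.float64(-0.06575211627417196), 0.0896, -80.8) slide [ 0.14   0.    -0.324] turn -0.0 rows 1.3 0.0
(np.float64(0.44339963938424487), np.float64(-0.10128902181679952), 0.129, -80.8) slide [ 0.24   0.    -0.263] turn -0.0 rows 1.3 0.0
```

The last chip won't climb the ramp. I'll rest the underside on the tray wall, slacken the grip and raise the handle so the box pivots nose-down, then regrip.

Call:
send_rows --moves '[{"slide":[0.02,0,0.015],"turn":0,"gripper":0},{"slide":[0.04,0,0.03],"turn":0,"gripper":0},{"slide":[0.04,0,0.045],"turn":0,"gripper":0},{"slide":[0.04,0,0.058],"turn":0,"gripper":0},{"slide":[0.04,0,0.06],"turn":0,"gripper":0}]'

```text
time_s: 25.87
tcp_pos: [0.4348, -0.0456, 0.0408]
eef_rot: [-180.0, -0.0, -80.8]
contact_force: [-0.6, 0.8, 3.9]
gripper_width: 0.0139
gripper_force: 60.0
```

Call:
send_rows --moves '[{"slide":[0,0,0],"turn":0,"gripper":0},{"slide":[0,0,0],"turn":0,"gripper":0},{"slide":[0.01,0,-0.03],"turn":0,"gripper":0},{"slide":[0.03,0,-0.08],"turn":0,"gripper":0},{"slide":[0.05,0,-0.14],"turn":0,"gripper":0}]' --newtons 12

```text
time_s: 26.28
tcp_pos: [0.4349, -0.0529, 0.062]
eef_rot: [179.9, -0.0, -80.8]
contact_force: [-0.6, -1.1, -1.9]
gripper_width: 0.0139
gripper_force: 12.0
```

```bash
python3 - <<'E'
from h import *
S=chips('side');s=get_state();print(s['time_s'],s['tcp_pos'],s['contact_force'],s['moment'],s['gripper_width'],s['gripper_force'])
g=s['tcp_pos']+[0,0,.019];lo=cv2.cvtColor(S['img'],cv2.COLOR_RGB2GRAY)
for th in(0,5,8,12,16):
    a=np.radians(th);f=np.r_[-ey*np.cos(a),-np.sin(a)];u=np.r_[-ey*np.sin(a),np.cos(a)];e=np.r_[ex,0]
    q=[pix(S,g+f*.174+u*h+e*d).round(1) for d,h in((.027,.006),(-.027,.006),(-.027,-.034))];print(th,[x.tolist() for x in q])
x0,y0=372,310
print(optics.look_for('side','shaker')[:2])
E
```

```text
side px [365. 318.] area 22 tray xy mm [-50. 135.]
side px [450. 320.] area 25 tray xy mm [96.  4.]
side px [457. 325.] area 42 tray xy mm [ 97. -16.]
side px [431. 339.] area 43 tray xy mm [19. -4.]
side px [432. 349.] area 31 tray xy mm [ -2. -23.]
side px [390. 357.] area 29 tray xy mm [-86.  21.]
side px [406. 361.] area 96 tray xy mm [-69.  -7.]
26.3333 [ 0.43616773 -0.05301912  0.06377981] [ 1.07616446 -1.08698897  0.18755837] [ 0.08108426 -0.22427492 -0.01727045] 0.014269706231602076 11.999009549617767
0 [[404.9, 321.1], [387.1, 334.3], [385.2, 346.5]]
5 [[403.9, 325.8], [386.3, 339.0], [383.3, 349.8]]
8 [[403.2, 328.3], [385.7, 341.5], [382.0, 351.6]]
12 [[401.9, 331.5], [384.5, 344.6], [380.0, 353.6]]
16 [[400.4, 334.3], [383.1, 347.4], [377.8, 355.2]]
[{'location': [0.4528, -0.1502, 0.0528], 'p': 0.58}]
```

Call:
send_rows --moves '[{"slide":[0.02,0,-0.04],"turn":0,"gripper":0},{"slide":[0.05,0,-0.1],"turn":0,"gripper":0},{"slide":[0.09,0,-0.18],"turn":0,"gripper":0},{"slide":[0.13,0,-0.24],"turn":0,"gripper":0},{"slide":[0.17,0,-0.29],"turn":0,"gripper":0}]'

```text
time_s: 26.8
tcp_pos: [0.4395, -0.0781, 0.1059]
eef_rot: [-180.0, 0.0, -80.8]
contact_force: [0.1, -0.0, -1.6]
gripper_width: 0.014
gripper_force: 12.0
```

Call:
send_rows --moves '[{"slide":[0.05,0,-0.05],"turn":0,"gripper":0},{"slide":[0.1,0,-0.1],"turn":0,"gripper":0},{"slide":[0.16,0,-0.155],"turn":0,"gripper":0},{"slide":[0.16,0,-0.155],"turn":0,"gripper":0},{"slide":[0.16,0,-0.155],"turn":0,"gripper":0}]'

```text
time_s: 27.22
tcp_pos: [0.4436, -0.1021, 0.1288]
eef_rot: [-180.0, 0.0, -80.9]
contact_force: [0.1, -0.8, -3.4]
gripper_width: 0.014
gripper_force: 12.0
```

```bash
cat >> h.py <<'E'
def tilt(S,g):
    im=S['img'].astype(int)
    for th in range(0,61,10):
        a=np.radians(th);f=np.r_[-ey*np.cos(a),-np.sin(a)];u=np.r_[-ey*np.sin(a),np.cos(a)];e=np.r_[ex,0]
        print(th,'lip mid',pix(S,g+f*.174+u*.006).round(),'chip at ramp base',pix(S,g+f*.115+u*-.025).round(),'rear',pix(S,g+f*.04+u*-.025).round())
E
python3 - <<'E'
from h import *
S=chips('side');s=get_state();print(s['time_s'],s['tcp_pos'],s['contact_force'],s['gripper_width'],s['gripper_force'])
tilt(S,s['tcp_pos']+[0,0,.019]); print(optics.look_for('side','shaker')[:2],optics.look_for('side','shaker_lip')[:2])
E
```

```text
side px [450. 320.] area 25 tray xy mm [96.  4.]
side px [381. 323.] area 29 tray xy mm [-33. 102.]
side px [457. 325.] area 42 tray xy mm [ 97. -16.]
side px [431. 339.] area 41 tray xy mm [19. -4.]
side px [432. 349.] area 33 tray xy mm [ -2. -23.]
side px [390. 357.] area 30 tray xy mm [-86.  22.]
side px [406. 361.] area 94 tray xy mm [-69.  -7.]
27.2667 [ 0.44321454 -0.10182117  0.12831304] [ 0.10742089  0.12977839 -3.28780559] 0.013805919019859171 11.999858915805817
0 lip mid [418. 321.] chip at ramp base [394. 314.] rear [368. 294.]
10 lip mid [416. 331.] chip at ramp base [391. 319.] rear [366. 295.]
20 lip mid [411. 338.] chip at ramp base [387. 322.] rear [364. 295.]
30 lip mid [405. 344.] chip at ramp base [382. 324.] rear [362. 294.]
40 lip mid [398. 346.] chip at ramp base [376. 324.] rear [359. 294.]
50 lip mid [389. 347.] chip at ramp base [370. 322.] rear [357. 292.]
60 lip mid [381. 345.] chip at ramp base [364. 320.] rear [354. 290.]
[{'location': [0.4597, -0.1774, 0.08], 'p': 0.61}] [{'location': [0.4603, -0.1801, 0.076], 'p': 0.97}, {'location': [0.7342, -0.232, 0.0356], 'p': 0.39}]
```

Call:
send_rows --moves '[{"slide":[0,0,0],"turn":0,"gripper":0},{"slide":[0,0,0],"turn":0,"gripper":0},{"slide":[0,0,-0.04],"turn":0,"gripper":0},{"slide":[0,0,-0.07],"turn":0,"gripper":0},{"slide":[0,0,-0.08],"turn":0,"gripper":0}]' --newtons 60

```text
time_s: 27.78
tcp_pos: [0.444, -0.1014, 0.1415]
eef_rot: [-179.9, -0.0, -80.8]
contact_force: [-0.3, 0.9, -2.4]
gripper_width: 0.0136
gripper_force: 60.0
```

Call:
send_rows --moves '[{"slide":[0.03,0,0],"turn":0,"gripper":0},{"slide":[0.1,0,0],"turn":0,"gripper":0},{"slide":[0.3,0,0],"turn":0,"gripper":0},{"slide":[0.1,0,0],"turn":0,"gripper":0},{"slide":[0,0,0],"turn":0,"gripper":0}]'

```text
time_s: 28.2
tcp_pos: [0.4425, -0.1043, 0.1401]
eef_rot: [180.0, 0.0, -81.3]
contact_force: [-0.5, -0.1, -2.9]
gripper_width: 0.0137
gripper_force: 60.0
```

```bash
python3 - <<'E'
from h import *
S=chips('side');s=get_state();print(s['time_s'],s['tcp_pos'],s['contact_force'],s['gripper_force'])
tilt(S,s['tcp_pos']+[0,0,.019])
E
```

```text
side px [450. 320.] area 26 tray xy mm [96.  3.]
side px [457. 325.] area 41 tray xy mm [ 97. -16.]
side px [394. 333.] area 50 tray xy mm [-33.  60.]
side px [431. 339.] area 41 tray xy mm [19. -4.]
side px [432. 349.] area 32 tray xy mm [ -2. -23.]
side px [390. 357.] area 31 tray xy mm [-86.  22.]
side px [406. 361.] area 95 tray xy mm [-69.  -7.]
28.25 [ 0.4424059  -0.10177751  0.14025528] [-1.01949204  2.1076015  -3.22111334] 60.000211000442505
0 lip mid [419. 318.] chip at ramp base [394. 311.] rear [368. 290.]
10 lip mid [416. 327.] chip at ramp base [391. 315.] rear [366. 291.]
20 lip mid [412. 335.] chip at ramp base [387. 318.] rear [364. 291.]
30 lip mid [405. 340.] chip at ramp base [382. 320.] rear [362. 291.]
40 lip mid [398. 343.] chip at ramp base [376. 320.] rear [359. 290.]
50 lip mid [390. 343.] chip at ramp base [370. 319.] rear [357. 288.]
60 lip mid [381. 342.] chip at ramp base [364. 316.] rear [354. 286.]
```

Chip has moved well up the ramp; same stroke again.

Call:
send_rows --moves '[{"slide":[0.03,0,0],"turn":0,"gripper":0},{"slide":[0.1,0,0],"turn":0,"gripper":0},{"slide":[0.3,0,0],"turn":0,"gripper":0},{"slide":[0.1,0,0],"turn":0,"gripper":0},{"slide":[0,0,0],"turn":0,"gripper":0}]'

```text
time_s: 28.67
tcp_pos: [0.4427, -0.1044, 0.1401]
eef_rot: [180.0, 0.0, -81.3]
contact_force: [-0.4, 0.9, -2.6]
gripper_width: 0.0137
gripper_force: 60.0
```

```bash
python3 - <<'E'
from h import *
S=chips('side');s=get_state();print(s['time_s'],s['tcp_pos'])
E
```

```text
side px [450. 320.] area 25 tray xy mm [96.  4.]
side px [457. 325.] area 41 tray xy mm [ 97. -16.]
side px [431. 339.] area 42 tray xy mm [19. -4.]
side px [432. 349.] area 31 tray xy mm [ -2. -23.]
side px [406. 358.] area 136 tray xy mm [-63.  -3.]
side px [390. 357.] area 30 tray xy mm [-86.  22.]
28.7167 [ 0.44262129 -0.10179379  0.1403096 ]
```

All eight are out. Next I raise the shaker, carry it back to its original spot, and level it against the ledge.

```bash
python3 - <<'E'
from h import *
plan([(.438,-.075,.205,-80.8),(.458,.06,.205,-79),(.478,.18,.205,-76),(.4937,.267,.16,-74.5),(.4937,.267,.106,-74.5)])
E
```

```text
(0.438, -0.075, 0.205, -80.8) slide [-0.181  0.003 -0.431] turn -0.003 rows 1.7 0.0
(0.458, 0.06, 0.205, -79) slide [-0.867 -0.276 -0.   ] turn -0.02 rows 3.3 0.3
(0.478, 0.18, 0.205, -76) slide [-0.76  -0.284 -0.   ] turn -0.033 rows 2.9 0.4
(0.4937, 0.267, 0.16, -74.5) slide [-0.537 -0.242  0.3  ] turn -0.017 rows 2.4 0.2
(0.4937, 0.267, 0.106, -74.5) slide [ 0.   -0.    0.36] turn -0.0 rows 1.3 0.0
```

Call:
send_rows --moves '[{"slide":[0,0,-0.08],"turn":0,"gripper":0},{"slide":[-0.02,0,-0.2],"turn":0,"gripper":0},{"slide":[-0.06,0,-0.32],"turn":0,"gripper":0},{"slide":[-0.12,0,-0.4],"turn":0,"gripper":0},{"slide":[-0.18,0,-0.43],"turn":0,"gripper":0}]'

```text
time_s: 29.13
tcp_pos: [0.4402, -0.0747, 0.2069]
eef_rot: [-179.8, -0.0, -80.8]
contact_force: [1.0, 0.4, -1.1]
gripper_width: 0.014
gripper_force: 60.0
```

Call:
send_rows --moves '[{"slide":[-0.12,-0.04,0],"turn":0,"gripper":0},{"slide":[-0.29,-0.09,0],"turn":0,"gripper":0},{"slide":[-0.48,-0.15,0],"turn":-0.01,"gripper":0},{"slide":[-0.68,-0.21,0],"turn":-0.015,"gripper":0},{"slide":[-0.87,-0.276,0],"turn":-0.02,"gripper":0}]'

```text
time_s: 29.55
tcp_pos: [0.4587, 0.0621, 0.2046]
eef_rot: [180.0, 0.0, -78.9]
contact_force: [0.7, -0.3, -2.9]
gripper_width: 0.0136
gripper_force: 60.0
```

Call:
send_rows --moves '[{"slide":[-0.18,-0.07,0],"turn":-0.01,"gripper":0},{"slide":[-0.36,-0.13,0],"turn":-0.02,"gripper":0},{"slide":[-0.52,-0.19,0],"turn":-0.03,"gripper":0},{"slide":[-0.65,-0.24,0],"turn":-0.033,"gripper":0},{"slide":[-0.76,-0.284,0],"turn":-0.033,"gripper":0}]'

```text
time_s: 29.97
tcp_pos: [0.4789, 0.1824, 0.2043]
eef_rot: [180.0, -0.0, -75.9]
contact_force: [0.1, -0.3, -2.7]
gripper_width: 0.0138
gripper_force: 60.0
```

Call:
send_rows --moves '[{"slide":[-0.12,-0.06,0.04],"turn":0,"gripper":0},{"slide":[-0.26,-0.12,0.1],"turn":-0.01,"gripper":0},{"slide":[-0.39,-0.18,0.2],"turn":-0.017,"gripper":0},{"slide":[-0.49,-0.22,0.28],"turn":-0.017,"gripper":0},{"slide":[-0.537,-0.242,0.32],"turn":-0.017,"gripper":0}]'

```text
time_s: 30.38
tcp_pos: [0.4945, 0.269, 0.1544]
eef_rot: [179.9, -0.1, -74.5]
contact_force: [-0.5, -0.5, -1.1]
gripper_width: 0.0139
gripper_force: 60.0
```

```bash
python3 - <<'E'
from h import *
T=chips();S=chips('side');s=get_state();print(s['time_s'],s['tcp_pos'],s['eef_rot'],s['contact_force'])
cv2.imwrite('pics/a.png',T['img'][:,:,::-1])
g=s['tcp_pos']+[0,0,.019]
b=np.radians(-74.5)
for th in(0,10,20,30,40):
    a=np.radians(th);h=np.array([np.cos(b),np.sin(b),0]);f=h*np.cos(a)-[0,0,np.sin(a)];u=h*np.sin(a)+[0,0,np.cos(a)]
    print(th,'lip',(g+f*.174+u*.006).round(3),pix(S,g+f*.174+u*.006).round())
for k in('shaker_lip','shaker'):print(k,optics.look_for('side',k)[:2],optics.look_for('top',k)[:2])
E
```

```text
top px [450. 183.] area 96 tray xy mm [93. -9.]
top px [455. 214.] area 56 tray xy mm [19. -4.]
top px [466. 222.] area 42 tray xy mm [ -4. -26.]
top px [464. 252.] area 115 tray xy mm [-68.  -6.]
top px [469. 262.] area 37 tray xy mm [-93. -13.]
top px [456. 262.] area 37 tray xy mm [-89.  18.]
side px [450. 320.] area 27 tray xy mm [96.  4.]
side px [457. 325.] area 42 tray xy mm [ 97. -16.]
side px [431. 339.] area 41 tray xy mm [19. -4.]
side px [432. 349.] area 32 tray xy mm [ -1. -23.]
side px [390. 357.] area 30 tray xy mm [-86.  21.]
side px [404. 363.] area 134 tray xy mm [-73.  -7.]
30.4833 [0.49435123 0.26808668 0.15480314] [ 1.79830680e+02 -9.52300110e-02 -7.44417297e+01] [-0.7135708  -0.07384419 -2.43912928]
0 lip [0.541 0.1   0.18 ] [343. 202.]
10 lip [0.54  0.102 0.149] [342. 211.]
20 lip [0.539 0.109 0.12 ] [339. 220.]
30 lip [0.535 0.12  0.092] [335. 226.]
40 lip [0.531 0.136 0.067] [330. 231.]
shaker_lip [{'location': [0.5181, 0.1956, 0.1042], 'p': 0.58}] [{'location': [0.5203, 0.1812, 0.0939], 'p': 0.98}]
shaker [{'location': [0.5173, 0.1965, 0.1058], 'p': 0.86}, {'location': [0.4485, 0.0366, 0.0095], 'p': 0.36}] [{'location': [0.5195, 0.1838, 0.0924], 'p': 0.8}]
```

The tray now holds far 2, middle 2, near 4. Next I lower the nose with a slack grip and follow the arc to level the shaker.

Call:
send_rows --moves '[{"slide":[0,0,0.06],"turn":0,"gripper":0},{"slide":[0,0,0.14],"turn":0,"gripper":0},{"slide":[0,0,0.22],"turn":0,"gripper":0},{"slide":[0,0,0.3],"turn":0,"gripper":0},{"slide":[0,0,0.36],"turn":0,"gripper":0}]' --newtons 10

```text
time_s: 31.1
tcp_pos: [0.4949, 0.2673, 0.1024]
eef_rot: [-180.0, 0.0, -74.5]
contact_force: [-0.7, 2.9, 2.9]
gripper_width: 0.0142
gripper_force: 10.0
```

Call:
send_rows --moves '[{"slide":[-0.02,0,0.04],"turn":0,"gripper":0},{"slide":[-0.05,0,0.09],"turn":0,"gripper":0},{"slide":[-0.09,0,0.14],"turn":0,"gripper":0},{"slide":[-0.12,0,0.19],"turn":0,"gripper":0},{"slide":[-0.15,0,0.25],"turn":0,"gripper":0}]'

```text
time_s: 31.52
tcp_pos: [0.4888, 0.29, 0.0651]
eef_rot: [-180.0, 0.0, -74.5]
contact_force: [-0.5, 0.5, -0.3]
gripper_width: 0.0139
gripper_force: 10.0
```

Call:
send_rows --moves '[{"slide":[-0.03,0,0.06],"turn":0,"gripper":0},{"slide":[-0.05,0,0.12],"turn":0,"gripper":0},{"slide":[-0.07,0,0.18],"turn":0,"gripper":0},{"slide":[-0.09,0,0.22],"turn":0,"gripper":0},{"slide":[-0.1,0,0.26],"turn":0,"gripper":0}]'

```text
time_s: 31.93
tcp_pos: [0.4845, 0.3037, 0.0254]
eef_rot: [180.0, -0.0, -74.5]
contact_force: [0.4, 0.3, -0.5]
gripper_width: 0.0138
gripper_force: 10.0
```

```bash
python3 - <<'E'
from h import *
T=cap('top');S=cap('side');s=get_state();print(s['time_s'],s['tcp_pos'],s['eef_rot'],s['contact_force'],s['moment'],s['gripper_width'])
g=s['tcp_pos']+[0,0,.019]; b=np.radians(-74.5)
for th in(0,5,10,20):
    a=np.radians(th);h=np.array([np.cos(b),np.sin(b),0]);f=h*np.cos(a)-[0,0,np.sin(a)];u=h*np.sin(a)+[0,0,np.cos(a)]
    print(th,'lip',(g+f*.174+u*.006).round(3),pix(S,g+f*.174+u*.006).round(),pix(T,g+f*.174+u*.006).round())
for k in('shaker_lip','shaker'):print(k,optics.look_for('side',k)[:1],optics.look_for('top',k)[:1])
E
```

```text
32.0333 [0.48440511 0.30352549 0.02527191] [ 1.79925572e+02 -4.88575802e-02 -7.44708278e+01] [ 0.48128898  0.53134408 -2.32590038] [ 0.19736619 -0.10287516  0.03890784] 0.014088369457562751
0 lip [0.531 0.136 0.05 ] [330. 236.] [286. 222.]
5 lip [0.531 0.136 0.035] [330. 240.] [286. 224.]
10 lip [0.53  0.137 0.02 ] [330. 244.] [286. 225.]
20 lip [ 0.529  0.144 -0.01 ] [327. 251.] [283. 228.]
shaker_lip [{'location': [0.5137, 0.2071, 0.0252], 'p': 0.73}] [{'location': [0.5149, 0.2056, 0.0129], 'p': 0.56}]
shaker [{'location': [0.5119, 0.2082, 0.0222], 'p': 0.87}] [{'location': [0.5154, 0.207, 0.0162], 'p': 0.58}]
```

Nearly level. Last 10 mm down, then release.

Call:
send_rows --moves '[{"slide":[0,0,0.02],"turn":0,"gripper":0},{"slide":[0,0,0.045],"turn":0,"gripper":0},{"slide":[0,0,0.065],"turn":0,"gripper":0},{"slide":[0,0,0.075],"turn":0,"gripper":0},{"slide":[0,0,0.08],"turn":0,"gripper":0}]' --newtons 5

```text
time_s: 32.65
tcp_pos: [0.485, 0.3042, 0.0148]
eef_rot: [-180.0, 0.0, -74.5]
contact_force: [-3.8, 2.3, 7.2]
gripper_width: 0.0138
gripper_force: 5.0
```

Call:
send_rows --moves '[{"slide":[0,0,0],"turn":0,"gripper":0.5},{"slide":[0,0,0],"turn":0,"gripper":0.5},{"slide":[0,0,0],"turn":0,"gripper":0.5},{"slide":[0,0,0],"turn":0,"gripper":0.5},{"slide":[0,0,0],"turn":0,"gripper":0.5}]'

```text
time_s: 33.07
tcp_pos: [0.4848, 0.3036, 0.0144]
eef_rot: [180.0, -0.0, -74.5]
contact_force: [-0.2, -1.3, 0.9]
gripper_width: 0.0406
gripper_force: 0.0
```

Call:
send_rows --moves '[{"slide":[0,0,-0.03],"turn":0,"gripper":0.5},{"slide":[0,0,-0.15],"turn":0,"gripper":0.5},{"slide":[0,0,-0.4],"turn":0,"gripper":0.5},{"slide":[0,0,-0.65],"turn":0,"gripper":0.5},{"slide":[0,0,-0.9],"turn":0,"gripper":0.5}]'

```text
time_s: 33.48
tcp_pos: [0.4845, 0.3032, 0.1512]
eef_rot: [180.0, -0.0, -74.5]
contact_force: [2.0, 0.7, -0.8]
gripper_width: 0.0437
gripper_force: 0.0
```

Call:
send_rows --moves '[{"slide":[-0.2,0,-0.1],"turn":0,"gripper":0.5},{"slide":[-0.4,0,-0.15],"turn":0,"gripper":0.5},{"slide":[-0.6,0,-0.15],"turn":0,"gripper":0.5},{"slide":[-0.8,0,-0.15],"turn":0,"gripper":0.5},{"slide":[-0.9,0,-0.15],"turn":0,"gripper":0.5}]'

```text
time_s: 33.9
tcp_pos: [0.4479, 0.4365, 0.1726]
eef_rot: [-179.9, 0.1, -74.4]
contact_force: [1.1, -0.6, -0.7]
gripper_width: 0.0439
gripper_force: 0.0
```

```bash
python3 - <<'E'
from h import *
from scipy.optimize import least_squares
T=chips();S=chips('side');s=get_state();print(s['time_s'],s['tcp_pos'])
for n in('side','top'):
    for k in('shaker','shaker_grip','lid','bowl','flashlight','case'):print(n,k,[d['location'].round(3).tolist() if hasattr(d['location'],'round') else d['location'] for d in optics.look_for(n,k)][:4])
# compare shaker outline with start picture (unmoved, same place): handle blob
for n,c,roi in(('top',T,(180,300,195,265)),('side',S,(265,345,190,255))):
    x0,x1,y0,y1=roi; h=cv2.cvtColor(c['img'][y0:y1,x0:x1],cv2.COLOR_RGB2HSV)
    m=((h[...,1]>90)&(h[...,0]<25)).astype('uint8'); k,l,st,ce=cv2.connectedComponentsWithStats(m)
    print(n,[(ce[i]+[x0,y0],st[i][4]) for i in range(1,k) if st[i][4]>8])
E
```

```text
top px [450. 182.] area 97 tray xy mm [93. -9.]
top px [455. 214.] area 56 tray xy mm [19. -4.]
top px [466. 222.] area 42 tray xy mm [ -4. -26.]
top px [464. 252.] area 115 tray xy mm [-68.  -6.]
top px [469. 262.] area 37 tray xy mm [-93. -13.]
top px [456. 262.] area 37 tray xy mm [-89.  18.]
side px [450. 320.] area 25 tray xy mm [96.  4.]
side px [457. 325.] area 42 tray xy mm [ 97. -16.]
side px [431. 339.] area 41 tray xy mm [19. -4.]
side px [432. 349.] area 31 tray xy mm [ -2. -23.]
side px [390. 357.] area 29 tray xy mm [-86.  21.]
side px [404. 363.] area 133 tray xy mm [-73.  -7.]
34.0 [0.44790117 0.43582514 0.17180599]
side shaker [[0.509, 0.215, 0.0193], [0.4526, 0.0402, 0.0104]]
side shaker_grip []
side lid [[0.229, 0.3992, 0.009], [0.4508, 0.0389, 0.0091], [0.3319, 0.1916, 0.0073], [0.4392, 0.4569, 0.0087]]
side bowl [[0.7541, 0.0403, 0.0281]]
side flashlight [[0.7372, -0.2325, 0.0383], [0.5067, 0.2127, 0.0241]]
side case [[0.691, 0.208, 0.0328]]
top shaker [[0.5078, 0.2171, 0.0171]]
top shaker_grip [[0.5117, 0.2183, 0.0203], [0.4537, 0.0487, 0.0051]]
top lid [[0.3369, 0.1966, 0.0064], [0.4304, 0.4399, 0.0082], [0.4498, 0.0496, 0.0034], [0.2365, 0.3999, 0.0096]]
top bowl [[0.7518, 0.0227, 0.0229]]
top flashlight [[0.7419, -0.2248, 0.0314]]
top case [[0.6933, 0.2192, 0.0425]]
top [(array([205.61471861, 245.88744589]), np.int32(231))]
side [(array([282.046875 , 211.4921875]), np.int32(128))]
```

```bash
python3 -c "
from h import *
print(order.close_job())"
```

```text
the job is handed in; nothing more can be done
None
```

I handed the job in at about 34 s of the 67 s limit: by my last camera check the lid lies flat on the ledge, all eight chips are in the tray (2 far, 2 middle, 4 near), the shaker stands upright near its starting spot, and the bowl, flashlight and case had not moved; the hand-in returned no verdict.

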